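Set out the condiment board

ROBOT

A 7-joint arm with a two-finger parallel gripper is mounted at the origin on the work surface; the furniture and walls round the work are solid. World frame = base frame: x ahead of the robot, y to its left, z up, the work surface at z = 0. Lengths are in mm, angles in rad, forces in N, time in s.
With the tool pointing down it reaches from about 425 to 1025 mm from the base axis. Payload 9.4 kg.
Tool frame: the origin (TCP) lies between the finger pads; the fingertips stand 11 mm ahead of it and the grasp point (between the pads) lies 8 mm behind it; z points along the fingers, y is the line along which they close (so a half turn about z gives the same grasp; the last joint's range is limited). The gripper opens to 93 mm and grips with 3 to 60 N. Pads are 15 mm wide; open, the fingers measure 128 mm over their backs; the gripper's body (75 mm by 188 mm) begins 65 mm behind the grasp point.
Start: joints at [-1.19, 0.599, -0.003, 1.599, 0.002, 0.943, -0.08], TCP at [320.436, 650.342, 229.618] pointing down, gripper open.
Joint ranges: [-2.57, 2.57], [-0.35, 1.97], [-1.29, 1.29], [0.11, 2.56], [-1.05, 4.19], [0.11, 1.86], [-2.63, 2.63]. Speed limits (rad/s): [2.22, 2.22, 3.01, 3.01, 3.14, 3.14, 3.14].

INTERFACE

Orientations are given as a unit quaternion [w, x, y, z].
In Python, from plant import sensors, optics, order gives the robot as it stands.
- The arm moves only by the tool servo_tool, never from a script. Its argument "targets" is a list of rows, each an object of numbers: "tx", "ty", "tz": the shift along the tool's x, y, z in units of 0.25 m (1.0 is 0.25 m); "ax", "ay", "az": the turn, a rotation vector about the tool's x, y, z in units of 45 degrees (1.0 is 45 degrees). In form: [{"tx": .., "ty": .., "tz": .., "ax": .., "ay": .., "az": ..}, ...]. A call has exactly 8 rows; each row is the pose to reach, as a shift and turn from the pose commanded when the call began, along the tool's axes at that moment; what a row does not reach only later rows make up. A row lasts 1/12 s, in which the tool goes at most 41.7 mm and 7.16 degrees, less where a joint would pass 70% of its speed; a pose out of reach is approached as far as the arm can. A call with a number of a shift or a turn outside -1 to 1 is refused whole. A call with a gripper value outside its range is refused whole. "hand" is the gripper command: -1 is shut, 1 is fully open, values between are in proportion, set as the call begins (left out, the last holds). The fingers move at their own pace and stop on an object; the grip force is fixed at half the most. Time passes only in rows, so rows that repeat a pose let the fingers close, or fill a call up. It gives the time, the measured TCP pose, the force, the opening and the grip force at its end, in the units of the state.
- sensors.read_state(): the state, without advancing time (a new reading comes with each control period).
- optics.capture(name): name is "scene" or "top"; returns (picture, depth): 384x512x3 uint8, blue, green, red; 384x512 float32, mm along the optical axis (not along the pixel's ray), 0 where there is no reading.
- optics.camera_params(name): a dict with "K" (3x3 intrinsics, pixels), "T" (4x4, takes a point from camera to world coordinates). Camera axes: x right, y up, looking along -z (the intrinsics and any distortion apply to the point x, -y, -z); pixel columns grow to the right and rows downward; lengths in mm; the calibration is good to about 2 mm. A picture is of the moment at which its call begins. camera_params takes no time and is no camera call.
- order.job_done(): hands the job in; it is judged then, once.
The state is a dict: "time": time; "qpos": joint angles; "dq": joint speeds; "effort": joint torques, N m; "tcp_pos": TCP position; "tool_rot": TCP orientation; "wrist_force": force on the tool from outside, world axes, zero at the start; "wrist_torque": the same for the moment, N m; "grip_width": finger opening in mm; "grip_force": force on a finger pad.
Only numpy, scipy, OpenCV 4.12 (cv2) and the standard library are available. Lean on these libraries where they do the work, as an engineer would, in place of code of your own. Each camera call takes 0.05 s, during which the arm holds its last target. There are 200 camera calls.

TASK

Set out the condiments that stand left and right of the serving board on it, round the tin and the big chilli jar, which stay where they are: stand the salt shaker midway between the tin and the chilli jar, the white-capped spice jar straight behind the shaker and the gold-capped one straight behind the chilli jar (behind is toward the board's far long side, square to it), each of the two with a clear gap of about 4.5 cm to what it stands behind, and set the sauce cup centred on top of the tin. Keep everything upright and leave the bell and the rice roll alone.

Things in the scene. Friction and masses are not known exactly. Their poses are not given: they have to be found in the camera images.
- serving_board: Wooden serving board lying flat on the table, 230 x 340 mm, 22 mm thick, fixed. Origin: centre of its underside; its top is 22 mm above. Its x axis (short side) points to the far side, away from the robot ('behind'), y along its long side to the robot's left. It lies turned by up to about 7 degrees.
- tin: Low food tin with a bare metal top, diameter 75 mm, 58 mm high, standing on the board near one end (left or right), its centre 45 mm to the front (robot) side of the board's middle and 115 mm to the left or right of it. Origin: centre of its underside; its yaw means nothing. Loose; stays where it is. Flat top.
- chilli_jar: Big glass jar with metal lid, diameter 70 mm, 112 mm high, on the board at the other end from the tin, mirrored in the board's middle. Origin: centre of its underside; its yaw means nothing. Loose; stays where it is.
- salt_shaker: Slim glass salt shaker with a domed grey perforated cap; body diameter 44 mm up to 66 mm height, waisted, cap diameter 34 mm from 66 to 90 mm, total height 90 mm. Origin: centre of its underside, z up along its axis. Loose; starts upright on the table just left or right of the board (similar ones far back beside or behind the robot are part of the room).
- white_jar: Clear spice jar with a white cap; 47 mm across, 98 mm high; cap from 77 mm up, diameter 46 mm. Origin: centre of its underside, z up along its axis. Loose; starts upright on the table just left or right of the board (similar ones far back beside or behind the robot are part of the room).
- gold_jar: Slimmer, taller spice jar with a gold-coloured cap; 42 mm across, 106 mm high; cap from 85 mm up, diameter 41 mm. Origin: centre of its underside, z up along its axis. Loose; starts upright on the table just left or right of the board (similar ones far back beside or behind the robot are part of the room).
- sauce_cup: Small empty open sauce cup, light grey, tapered: 67 mm across at the rim, 50 mm at the foot, 33 mm high, wall about 4 mm, floor 5 mm. Can be gripped across the rim or by the wall. Origin: centre of its underside, z up along its axis. Loose; starts upright on the table just left or right of the board (similar ones far back beside or behind the robot are part of the room).
- bell: Bystander: counter call bell, diameter 82 mm, 64 mm high, left of the work. Origin: centre of its underside.
- rice_roll: Bystander: wrapped rice roll lying along x, 248 x 71 x 55 mm, right of the work. Origin: centre of its underside.
Things that resemble listed ones, but are neither listed nor needed, are in the scene too. Leave any pink or purple look-alike of the white_jar alone. What is shaped like the sauce_cup but pink is not meant.

How it is judged:
By the outcome, as a careful person would: the job done as asked, in the order asked, and still so for the second after the job is handed in, with the robot touching nothing.
It also fails if it takes over 104 s, if anything falls off the work surface, if the arm or the gripper's body presses on something with over 40 N, if the wrist force passes 120 N, or if a joint passes its speed limit or range.

## Working session

There is one attempt and no reset: what is moved stays moved. The work goes in short steps, Python scripts to look and compute and a tool call to move; the robot and the scene stay as the last step left them, time stands still between calls to the robot, and variables do not carry over. Pictures are saved under pics/ and viewed, at most 14 in all, crops included, and the job is handed in when it is done.

Besides the shell and the picture viewer there is one more tool, called after "Emit:" by a JSON object that holds its "method" and its "body", one argument or row to a line. servo_tool: Moves the arm, as the interface text tells. Shifts and turns lie within -1 to 1; 1 stands for 0.25 m of shift or 45 degrees of turn. Its arguments: {"type":"object","properties":{"targets":{"type":"array","items":{"type":"object","properties":{"tx":{"type":"number"},"ty":{"type":"number"},"tz":{"type":"number"},"ax":{"type":"number"},"ay":{"type":"number"},"az":{"type":"number"}}}},"hand":{"type":"number"}},"required":["targets"]}

```bash
mkdir -p pics; ls
python3 - <<'E'
from plant import sensors, optics, order
import cv2,numpy as np
s=sensors.read_state();print(s)
for n in("scene","top"):
    p,d=optics.capture(n);cv2.imwrite(f"pics/{n}0.png",p);np.save(f"{n}0.npy",d)
    c=optics.camera_params(n);print(n,c)
E
```

```text
pics
{'time': 0.0, 'qpos': array([-1.1897139 ,  0.60009327, -0.00253355,  1.60009148,  0.00179306,
        0.94289659, -0.07985294]), 'dq': array([-1.53068056e-03, -1.01093518e-03, -8.64035020e-04, -1.31511979e-04,
       -2.46318939e-03, -5.77537714e-05, -1.20051326e-03]), 'effort': array([ 5.26198146e-04, -7.65044975e+01,  1.49727736e+00, -2.52380991e+01,
       -5.24794834e-02,  1.66024477e-02,  1.47111691e-04]), 'tcp_pos': array([320.23966999, 649.93879487, 228.79681636]), 'tool_rot': array([-1.01093305e-04,  2.26900935e-01,  9.73917560e-01, -7.36372665e-04]), 'wrist_force': array([ 0.18062275, -0.36889673,  0.4825989 ]), 'wrist_torque': array([-0.03659091, -0.01934914,  0.00590788]), 'grip_force': 0.0, 'grip_width': 92.79849979904675}
scene {'K': array([[464.32754414,   0.        , 251.35254893],
       [  0.        , 464.32754414, 187.25135061],
       [  0.        ,   0.        ,   1.        ]]), 'T': array([[-4.43067657e-01,  5.56303473e-01, -7.03006043e-01,
        -6.71817231e+02],
       [-8.96430660e-01, -2.66039214e-01,  3.54450572e-01,
         5.71652275e+02],
       [ 1.01549093e-02,  7.87241756e-01,  6.16560861e-01,
         1.05663936e+03],
       [ 0.00000000e+00,  0.00000000e+00,  0.00000000e+00,
         1.00000000e+00]])}
top {'K': array([[398.6016864 ,   0.        , 254.92951718],
       [  0.        , 398.6016864 , 193.57924739],
       [  0.        ,   0.        ,   1.        ]]), 'T': array([[-7.27142755e-03,  9.85519524e-01, -1.69406004e-01,
         2.38473133e+02],
       [-9.99808399e-01, -4.08620743e-03,  1.91433424e-02,
         9.64513322e+00],
       [ 1.81739096e-02,  1.69512745e-01,  9.85360410e-01,
         1.33802460e+03],
       [ 0.00000000e+00,  0.00000000e+00,  0.00000000e+00,
         1.00000000e+00]])}
```

View pics/scene0.png

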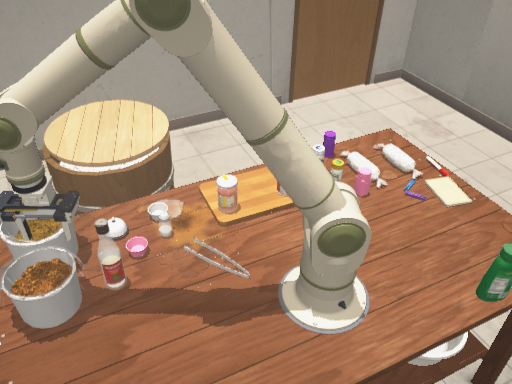

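View pics/top0.png

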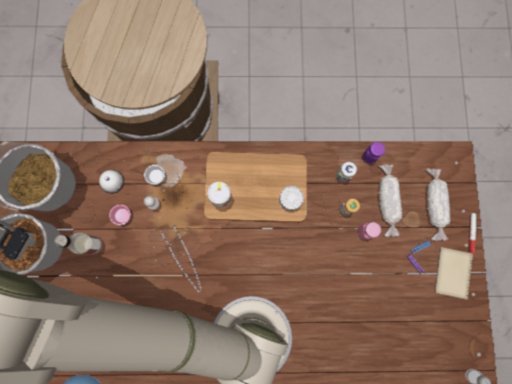

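The top view shows the board at (205–307, 152–221), the chilli jar at (219,193) and the tin at (291,199). The cup is at (155,175), the shaker at (152,203), the white jar at (347,171) and the gold jar at (350,206). The bell is at (110,181), with pink look-alikes at (120,215) and (371,231). The scene view agrees, but the arm hides the tin and the right-hand side.

```bash
cat > h.py <<'E'
from plant import sensors, optics, order
import cv2,numpy as np
def cam(n):
    c=optics.camera_params(n);return np.array(c["K"]),np.array(c["T"])
def cloud(n,d):
    K,T=cam(n);v,u=np.mgrid[:d.shape[0],:d.shape[1]]
    P=np.stack([(u-K[0,2])/K[0,0]*d,-(v-K[1,2])/K[1,1]*d,-d],-1)
    W=P@T[:3,:3].T+T[:3,3];W[d<=0]=np.nan;return W
def ray(n,u,v,z):
    K,T=cam(n);r=T[:3,:3]@np.array([(u-K[0,2])/K[0,0],-(v-K[1,2])/K[1,1],-1]);o=T[:3,3]
    return (o+r*(z-o[2])/r[2])[:2]
def proj(n,p):
    K,T=cam(n);c=T[:3,:3].T@(np.array(p)-T[:3,3]);return K[0,0]*c[0]/-c[2]+K[0,2],K[1,1]*-c[1]/-c[2]+K[1,2]
def topc(n,W,xy,r,z0,z1):
    """pixels in a height band near xy -> min enclosing circle, ray on plane"""
    m=(np.hypot(W[...,0]-xy[0],W[...,1]-xy[1])<r)&(W[...,2]>z0)&(W[...,2]<z1)
    if m.sum()<3:return None
    k,l,s,c=cv2.connectedComponentsWithStats(m.astype(np.uint8),connectivity=8)
    i=1+s[1:,4].argmax();z=np.median(W[l==i][:,2]);b=s[i]
    mm=l==i;w=W[mm];g=(w[:,:2].min(0)+w[:,:2].max(0))/2
    return ray(n,*c[i],z).round(1),g.round(1),round(float(z),1),s[i].tolist()
E
python3 - <<'E'
from h import *
W=cloud("top",np.load("top0.npy"));p=cv2.imread("pics/top0.png")
print("table z",np.nanmedian(W[240:270,210:300,2]))
for nm,uv,h in [("chilli",(219,193),112),("tin",(291,199),58),("cup",(155,175),33),("salt",(152,203),90),("white",(347,171),98),("gold",(350,206),106),("bell",(110,181),64)]:
    a=ray("top",*uv,h);print(nm,a.round(),proj("top",[*a,h]),topc("top",W,a,50,h-(14 if nm not in("tin",)else 10),h+12))
# board
m=(np.abs(W[...,2]-22)<6);m[:, :195]=0;m[:,320:]=0;m[:140]=0;m[235:]=0
hsv=cv2.cvtColor(p,cv2.COLOR_BGR2HSV)
cs,_=cv2.findContours(m.astype(np.uint8),cv2.RETR_EXTERNAL,cv2.CHAIN_APPROX_NONE)
c=max(cs,key=cv2.contourArea);c=cv2.convexHull(c)
w=np.array([ray("top",*q[0],22) for q in c],np.float32);print("board",cv2.minAreaRect(w))
big=cv2.resize(p[145:245,100:400],None,fx=2.66,fy=2.66,interpolation=cv2.INTER_CUBIC);cv2.imwrite("pics/crop0.png",big)
Z=W[150:250,100:400,2]
E
```

```text
table z -0.4949876716993913
chilli [452.  98.] (np.float64(219.0), np.float64(193.0)) (array([423.3,  89.2]), array([429. ,  91.1]), 108.8, [212, 196, 19, 10, 28])
tin [ 440. -133.] (np.float64(291.0), np.float64(199.0)) (array([ 415. , -109.8]), array([ 418. , -112.1]), 59.0, [280, 202, 11, 8, 16])
cup [527. 317.] (np.float64(155.0), np.float64(175.0)) (array([534.6, 327.7]), array([530.7, 322.3]), 30.4, [144, 165, 20, 19, 121])
salt [424. 310.] (np.float64(152.0), np.float64(203.0)) (array([431.8, 321.6]), array([432.5, 322.6]), 85.6, [144, 196, 11, 11, 91])
white [ 524. -310.] (np.float64(347.0), np.float64(171.0)) (array([ 529.7, -312.2]), array([ 530.8, -313.8]), 98.5, [340, 162, 16, 15, 176])
gold [ 410. -312.] (np.float64(350.0), np.float64(206.0)) (array([ 412.4, -317.4]), array([ 413. , -318.2]), 105.7, [345, 199, 14, 13, 145])
bell [501. 454.] (np.float64(109.99999999999997), np.float64(181.0)) (array([511.1, 470. ]), array([511.2, 473.4]), 62.6, [103, 177, 5, 3, 12])
board ((491.1651306152344, -16.2489013671875), (337.9627380371094, 230.10926818847656), 88.10840606689453)
```

View pics/crop0.png

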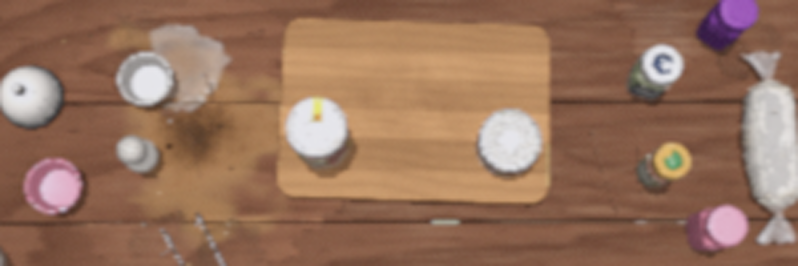

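Run:
```python
from h import *
p=cv2.imread("pics/top0.png");F=8
def ell(mask,nm,h,o):
    k,l,s,c=cv2.connectedComponentsWithStats(mask.astype(np.uint8));
    i=1+s[1:,4].argmax()
    cs,_=cv2.findContours((l==i).astype(np.uint8),cv2.RETR_EXTERNAL,cv2.CHAIN_APPROX_NONE)
    hl=cv2.convexHull(max(cs,key=cv2.contourArea));w=np.array([ray("top",*((q[0]+.5)/F-.5+o),h) for q in hl],np.float32)
    print(nm,"enc",np.round(cv2.minEnclosingCircle(w)[0],1),round(2*cv2.minEnclosingCircle(w)[1],1),"ell",[np.round(x,1) for x in cv2.fitEllipse(w)[:2]])
for nm,(u,v),h,r in [("chilli",(219,192),112,15),("tin",(291,198),58,15),("cup",(155,175),33,13),("salt",(149,201),82,7),("white",(348.5,169.5),98,10),("bell",(111,181),30,17)]:
    o=np.array([int(u)-r,int(v)-r]);c=p[o[1]:o[1]+2*r+1,o[0]:o[0]+2*r+1]
    c=cv2.resize(c,None,fx=F,fy=F,interpolation=cv2.INTER_CUBIC);H=cv2.cvtColor(c,cv2.COLOR_BGR2HSV)
    for V in(110,140):ell((H[...,1]<70)&(H[...,2]>V),nm,h,o)
r=10;o=np.array([352-r,205-r]);c=cv2.resize(p[o[1]:o[1]+21,o[0]:o[0]+21],None,fx=F,fy=F,interpolation=cv2.INTER_CUBIC);H=cv2.cvtColor(c,cv2.COLOR_BGR2HSV)
ell((H[...,0]>14)&(H[...,1]>80)&(H[...,2]>120),"gold",106,o)
# board colour
o=np.array([190,140]);c=cv2.resize(p[140:235,190:325],None,fx=4,fy=4,interpolation=cv2.INTER_CUBIC);H=cv2.cvtColor(c,cv2.COLOR_BGR2HSV)
for V in(130,150):
    m=((H[...,2]>V)).astype(np.uint8);m=cv2.morphologyEx(m,cv2.MORPH_OPEN,np.ones((9,9)))
    cs,_=cv2.findContours(m,cv2.RETR_EXTERNAL,cv2.CHAIN_APPROX_NONE);q=max(cs,key=cv2.contourArea)
    w=np.array([ray("top",*((a[0]+.5)/4-.5+o),22) for a in cv2.convexHull(q)],np.float32);print("board",V,cv2.minAreaRect(w))
```

```text
chilli enc [448.1 100.5] 84.9 ell [array([450.2,  98.8]), array([73.8, 83.5])]
chilli enc [453.1  98.9] 76.3 ell [array([453.6,  99.5]), array([73.7, 75. ])]
tin enc [ 444.5 -131. ] 86.0 ell [array([ 444.2, -132.8]), array([80.1, 84.8])]
tin enc [ 445.8 -133.5] 82.0 ell [array([ 446. , -133.8]), array([79.6, 80.5])]
cup enc [531.7 305.4] 104.1 ell [array([531.9, 294.6]), array([ 86.4, 126.4])]
cup enc [539.4 310.4] 99.6 ell [array([538. , 313.4]), array([71.1, 97.3])]
salt enc [425.6 317.1] 53.1 ell [array([427.8, 314.1]), array([41.8, 55.3])]
salt enc [426.5 317.9] 50.8 ell [array([428.5, 315.2]), array([41.6, 52.3])]
white enc [ 528.1 -310.1] 65.9 ell [array([ 527.5, -311.2]), array([54.2, 65.3])]
white enc [ 529.2 -314.9] 57.2 ell [array([ 531.3, -315.9]), array([51.5, 54.1])]
bell enc [510.7 465.8] 79.3 ell [array([510.5, 466.1]), array([76.4, 78.7])]
bell enc [510.3 467.7] 76.1 ell [array([511.3, 467.4]), array([69.4, 76.3])]
gold enc [ 411.8 -319.1] 48.0 ell [array([ 412.2, -318.9]), array([45.1, 48. ])]
board 130 ((490.02716064453125, -25.344711303710938), (461.5123291015625, 324.988525390625), 89.91098022460938)
board 150 ((492.48553466796875, 6.951080322265625), (394.5613098144531, 231.89349365234375), 88.32054138183594)
```

```bash
cat > go.py <<'E'
import sys;from h import *
from scipy.spatial.transform import Rotation as R
a=list(map(float,sys.argv[1:4]));yaw=float(sys.argv[4]) if len(sys.argv)>4 else -1.9
s=sensors.read_state();q=s["tool_rot"];r=R.from_quat([q[1],q[2],q[3],q[0]])
y=np.radians(yaw);Y=[np.cos(y),np.sin(y),0];X=[-np.sin(y),np.cos(y),0]
g=R.from_matrix(np.array([X,Y,[0,0,-1]]).T)
d=r.inv().apply(np.array(a)-s["tcp_pos"])/250;w=(r.inv()*g).as_rotvec(degrees=True)/45
print("t",round(s["time"],2),"tcp",s["tcp_pos"].round(1),"shift",d.round(3),"turn",w.round(3),"F",s["wrist_force"].round(1),"w",round(s["grip_width"],1),round(s["grip_force"],1))
E
python3 go.py 432 321 200
```

```text
t 0.1 tcp [320.3 650.  228.8] shift [-0.982 -0.983  0.117] turn [-2.000e-03  1.000e-03  1.459e+00] F [ 0.5 -0.4  0.4] w 93.1 0.0
```

Emit:
{"method": "servo_tool", "body": {
  "hand": 0.3,
  "targets": [
    {"tx":-0.08,"ty":-0.08,"tz":0,"az":0.12},
    {"tx":-0.2,"ty":-0.2,"tz":0,"az":0.25},
    {"tx":-0.32,"ty":-0.32,"tz":0,"az":0.4},
    {"tx":-0.44,"ty":-0.44,"tz":0,"az":0.55},
    {"tx":-0.56,"ty":-0.56,"tz":0,"az":0.7},
    {"tx":-0.68,"ty":-0.68,"tz":0,"az":0.85},
    {"tx":-0.8,"ty":-0.8,"tz":0,"az":0.95},
    {"tx":-0.88,"ty":-0.88,"tz":0,"az":1.0}
  ]
}}

```text
$.targets[0]: bad value
```

Emit:
{"method": "servo_tool", "body": {
  "hand": 0.3,
  "targets": [
    {"tx":-0.08,"ty":-0.08,"tz":0,"ax":0,"ay":0,"az":0.12},
    {"tx":-0.2,"ty":-0.2,"tz":0,"ax":0,"ay":0,"az":0.25},
    {"tx":-0.32,"ty":-0.32,"tz":0,"ax":0,"ay":0,"az":0.4},
    {"tx":-0.44,"ty":-0.44,"tz":0,"ax":0,"ay":0,"az":0.55},
    {"tx":-0.56,"ty":-0.56,"tz":0,"ax":0,"ay":0,"az":0.7},
    {"tx":-0.68,"ty":-0.68,"tz":0,"ax":0,"ay":0,"az":0.85},
    {"tx":-0.8,"ty":-0.8,"tz":0,"ax":0,"ay":0,"az":0.95},
    {"tx":-0.88,"ty":-0.88,"tz":0,"ax":0,"ay":0,"az":1.0}
  ]
}}

```text
time: 0.77
tcp_pos: [421.1, 352.3, 229.6]
tool_rot: [0.0, 0.585, 0.811, -0.0]
wrist_force: [-0.2, 0.3, 0.6]
grip_width: 60.5
grip_force: 0.0
```

```bash
python3 go.py 432 321 200
```

```text
t 0.77 tcp [421.1 352.3 229.6] shift [-0.133  0.002  0.118] turn [-0.     0.001  0.451] F [-0.2  0.3  0.6] w 60.5 0.0
```

Emit:
{"method": "servo_tool", "body": {
  "hand": 0.45,
  "targets": [
    {"tx":-0.03,"ty":0,"tz":0.02,"ax":0,"ay":0,"az":0.1},
    {"tx":-0.07,"ty":0,"tz":0.05,"ax":0,"ay":0,"az":0.22},
    {"tx":-0.1,"ty":0,"tz":0.09,"ax":0,"ay":0,"az":0.34},
    {"tx":-0.133,"ty":0.002,"tz":0.118,"ax":0,"ay":0,"az":0.451},
    {"tx":-0.133,"ty":0.002,"tz":0.118,"ax":0,"ay":0,"az":0.451},
    {"tx":-0.133,"ty":0.002,"tz":0.118,"ax":0,"ay":0,"az":0.451},
    {"tx":-0.133,"ty":0.002,"tz":0.118,"ax":0,"ay":0,"az":0.451},
    {"tx":-0.133,"ty":0.002,"tz":0.118,"ax":0,"ay":0,"az":0.451}
  ]
}}

```text
time: 1.43
tcp_pos: [431.7, 325.3, 200.5]
tool_rot: [-0.0, 0.715, 0.699, 0.0]
wrist_force: [-0.2, 0.4, -0.2]
grip_width: 67.4
grip_force: 0.0
```

```bash
python3 go.py 432 321 130; python3 -c "
from h import *
p,d=optics.capture('scene');np.save('scene1.npy',d);print(proj('scene',[432,321,85]),proj('scene',[530,316,33]))
cv2.imwrite('pics/s1.png',cv2.resize(p[120:270,80:280],None,fx=4,fy=4,interpolation=2))"
```

```text
t 1.43 tcp [431.7 325.3 200.5] shift [-0.017  0.002  0.282] turn [ 0.    -0.001  0.012] F [-0.2  0.4 -0.2] w 67.4 0.0
(np.float64(164.368103664273), np.float64(213.950064460734)) (np.float64(158.37459010451127), np.float64(207.77986401741802))
```

View pics/s1.png

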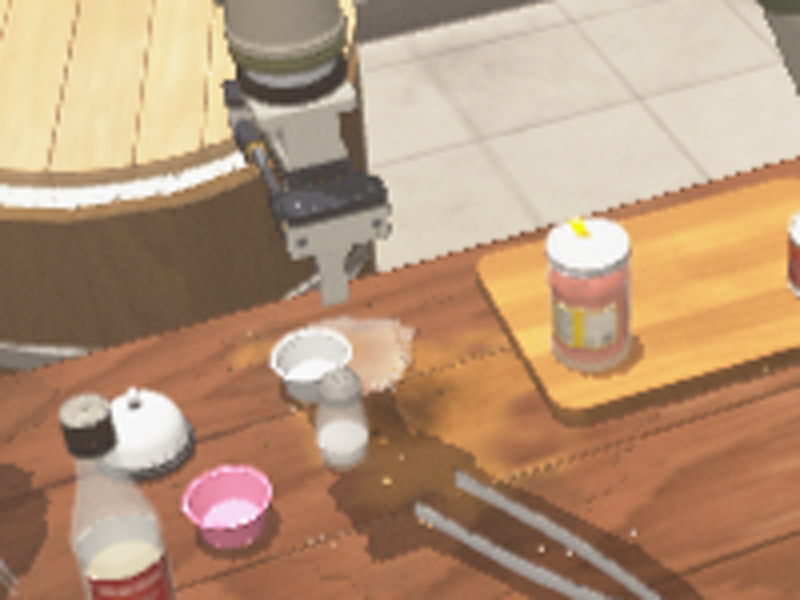

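The scene view shows the gripper over the shaker: cap at (165,216), predicted (164,214). The cup rim is at (158,210) and matches to about 2 px. I'm descending on the shaker.

Emit:
{"method": "servo_tool", "body": {
  "hand": 0.45,
  "targets": [
    {"tx":-0.01,"ty":0,"tz":0.08,"ax":0,"ay":0,"az":0.01},
    {"tx":-0.017,"ty":0,"tz":0.18,"ax":0,"ay":0,"az":0.01},
    {"tx":-0.017,"ty":0,"tz":0.28,"ax":0,"ay":0,"az":0.01},
    {"tx":-0.017,"ty":0,"tz":0.38,"ax":0,"ay":0,"az":0.01},
    {"tx":-0.017,"ty":0,"tz":0.48,"ax":0,"ay":0,"az":0.01},
    {"tx":-0.017,"ty":0,"tz":0.57,"ax":0,"ay":0,"az":0.01},
    {"tx":-0.017,"ty":0,"tz":0.63,"ax":0,"ay":0,"az":0.01},
    {"tx":-0.017,"ty":0,"tz":0.65,"ax":0,"ay":0,"az":0.01}
  ]
}}

```text
time: 2.15
tcp_pos: [430.9, 320.2, 35.7]
tool_rot: [-0.0, 0.719, 0.695, -0.001]
wrist_force: [-0.2, 0.0, 0.0]
grip_width: 67.2
grip_force: 0.0
```

Emit:
{"method": "servo_tool", "body": {
  "hand": -1,
  "targets": [
    {"tx":0,"ty":0,"tz":0,"ax":0,"ay":0,"az":0},
    {"tx":0,"ty":0,"tz":0,"ax":0,"ay":0,"az":0},
    {"tx":0,"ty":0,"tz":0,"ax":0,"ay":0,"az":0},
    {"tx":0,"ty":0,"tz":0,"ax":0,"ay":0,"az":0},
    {"tx":0,"ty":0,"tz":0,"ax":0,"ay":0,"az":0},
    {"tx":0,"ty":0,"tz":0,"ax":0,"ay":0,"az":0},
    {"tx":0,"ty":0,"tz":0,"ax":0,"ay":0,"az":0},
    {"tx":0,"ty":0,"tz":0,"ax":0,"ay":0,"az":0}
  ]
}}

```text
time: 2.82
tcp_pos: [432.3, 320.8, 38.6]
tool_rot: [0.0, 0.719, 0.695, 0.001]
wrist_force: [-0.2, -1.0, 7.8]
grip_width: 41.0
grip_force: 30.0
```

```bash
python3 go.py 432 321 165; python3 -c "
from h import *
p,d=optics.capture('scene')
cv2.imwrite('pics/s2.png',cv2.resize(p[150:250,120:240],None,fx=5,fy=5,interpolation=2))"
```

```text
t 2.82 tcp [432.3 320.8  38.6] shift [ 0.002 -0.    -0.505] turn [ 0.002 -0.002 -0.002] F [-0.2 -1.   7.8] w 41.0 30.0
```

View pics/s2.png

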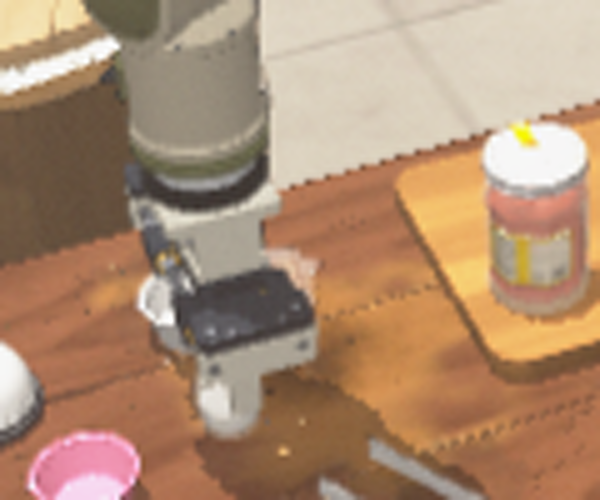

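Emit:
{"method": "servo_tool", "body": {
  "hand": -1,
  "targets": [
    {"tx":0,"ty":0,"tz":-0.03,"ax":0,"ay":0,"az":0},
    {"tx":0,"ty":0,"tz":-0.1,"ax":0,"ay":0,"az":0},
    {"tx":0,"ty":0,"tz":-0.2,"ax":0,"ay":0,"az":0},
    {"tx":0,"ty":0,"tz":-0.32,"ax":0,"ay":0,"az":0},
    {"tx":0,"ty":0,"tz":-0.44,"ax":0,"ay":0,"az":0},
    {"tx":0,"ty":0,"tz":-0.56,"ax":0,"ay":0,"az":0},
    {"tx":0,"ty":0,"tz":-0.65,"ax":0,"ay":0,"az":0},
    {"tx":0,"ty":0,"tz":-0.68,"ax":0,"ay":0,"az":0}
  ]
}}

```text
time: 3.53
tcp_pos: [432.4, 320.7, 211.3]
tool_rot: [-0.0, 0.719, 0.695, 0.002]
wrist_force: [0.4, -0.0, -1.2]
grip_width: 41.1
grip_force: 30.0
```

```bash
python3 go.py 448 -17 208;python3 -c "
from h import *
for n in('scene','top'):
    p,d=optics.capture(n);np.save(n+'2.npy',d);cv2.imwrite('pics/%s2.png'%n,p)
a=cv2.imread('pics/scene2.png')[110:210,130:280];b=cv2.imread('pics/top2.png')[140:240,190:340]
cv2.imwrite('pics/s3.png',cv2.resize(np.hstack([a[:,:75],a[:,75:],b]),None,fx=2.66,fy=5,interpolation=2) if 0 else cv2.resize(np.vstack([a,b]),None,fx=3,fy=3,interpolation=2))"
```

```text
t 3.53 tcp [432.4 320.7 211.3] shift [-1.348  0.109  0.009] turn [ 0.004 -0.004 -0.002] F [ 0.4 -0.  -1.2] w 41.1 30.0
```

View pics/s3.png

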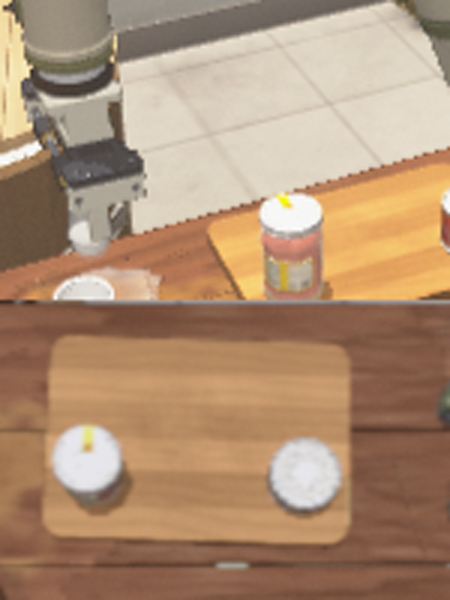

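The shaker is held and lifted at (160,190) in the scene view. The jar and tin haven't moved.

Emit:
{"method": "servo_tool", "body": {
  "hand": -1,
  "targets": [
    {"tx":-0.03,"ty":0,"tz":0,"ax":0,"ay":0,"az":0},
    {"tx":-0.1,"ty":0.01,"tz":0,"ax":0,"ay":0,"az":0},
    {"tx":-0.2,"ty":0.02,"tz":0,"ax":0,"ay":0,"az":0},
    {"tx":-0.32,"ty":0.03,"tz":0,"ax":0,"ay":0,"az":0},
    {"tx":-0.44,"ty":0.04,"tz":0,"ax":0,"ay":0,"az":0},
    {"tx":-0.56,"ty":0.05,"tz":0,"ax":0,"ay":0,"az":0},
    {"tx":-0.68,"ty":0.06,"tz":0,"ax":0,"ay":0,"az":0},
    {"tx":-0.8,"ty":0.07,"tz":0,"ax":0,"ay":0,"az":0}
  ]
}}

```text
time: 4.3
tcp_pos: [440.8, 117.5, 206.0]
tool_rot: [-0.0, 0.719, 0.695, -0.002]
wrist_force: [-0.7, -0.0, -0.4]
grip_width: 41.5
grip_force: 30.0
```

Emit:
{"method": "servo_tool", "body": {
  "hand": -1,
  "targets": [
    {"tx":-0.12,"ty":0.01,"tz":0,"ax":0,"ay":0,"az":0},
    {"tx":-0.24,"ty":0.02,"tz":0,"ax":0,"ay":0,"az":0},
    {"tx":-0.35,"ty":0.03,"tz":0,"ax":0,"ay":0,"az":0},
    {"tx":-0.44,"ty":0.035,"tz":0,"ax":0,"ay":0,"az":0},
    {"tx":-0.5,"ty":0.04,"tz":0,"ax":0,"ay":0,"az":0},
    {"tx":-0.54,"ty":0.04,"tz":0,"ax":0,"ay":0,"az":0},
    {"tx":-0.55,"ty":0.04,"tz":0,"ax":0,"ay":0,"az":0},
    {"tx":-0.55,"ty":0.04,"tz":0,"ax":0,"ay":0,"az":0}
  ]
}}

```text
time: 4.97
tcp_pos: [446.7, -18.5, 206.8]
tool_rot: [-0.001, 0.72, 0.694, -0.001]
wrist_force: [-0.8, -0.2, -0.8]
grip_width: 41.1
grip_force: 30.0
```

```bash
python3 go.py 449 -17 61
```

```text
t 4.97 tcp [446.7 -18.5 206.8] shift [0.006 0.01  0.583] turn [-0.002  0.    -0.003] F [-0.8 -0.2 -0.8] w 41.1 30.0
```

Emit:
{"method": "servo_tool", "body": {
  "hand": -1,
  "targets": [
    {"tx":0.003,"ty":0.005,"tz":0.05,"ax":0,"ay":0,"az":0},
    {"tx":0.006,"ty":0.01,"tz":0.15,"ax":0,"ay":0,"az":0},
    {"tx":0.006,"ty":0.01,"tz":0.27,"ax":0,"ay":0,"az":0},
    {"tx":0.006,"ty":0.01,"tz":0.38,"ax":0,"ay":0,"az":0},
    {"tx":0.006,"ty":0.01,"tz":0.47,"ax":0,"ay":0,"az":0},
    {"tx":0.006,"ty":0.01,"tz":0.53,"ax":0,"ay":0,"az":0},
    {"tx":0.006,"ty":0.01,"tz":0.56,"ax":0,"ay":0,"az":0},
    {"tx":0.006,"ty":0.01,"tz":0.57,"ax":0,"ay":0,"az":0}
  ]
}}

```text
time: 5.63
tcp_pos: [449.4, -15.7, 63.8]
tool_rot: [-0.001, 0.719, 0.695, -0.001]
wrist_force: [-0.1, 1.0, -0.5]
grip_width: 41.2
grip_force: 30.0
```

Emit:
{"method": "servo_tool", "body": {
  "hand": -1,
  "targets": [
    {"tx":0,"ty":0,"tz":0.002,"ax":0,"ay":0,"az":0},
    {"tx":0,"ty":0,"tz":0.004,"ax":0,"ay":0,"az":0},
    {"tx":0,"ty":0,"tz":0.006,"ax":0,"ay":0,"az":0},
    {"tx":0,"ty":0,"tz":0.008,"ax":0,"ay":0,"az":0},
    {"tx":0,"ty":0,"tz":0.01,"ax":0,"ay":0,"az":0},
    {"tx":0,"ty":0,"tz":0.012,"ax":0,"ay":0,"az":0},
    {"tx":0,"ty":0,"tz":0.012,"ax":0,"ay":0,"az":0},
    {"tx":0,"ty":0,"tz":0.012,"ax":0,"ay":0,"az":0}
  ]
}}

```text
time: 6.3
tcp_pos: [450.1, -16.6, 62.3]
tool_rot: [0.0, 0.719, 0.695, 0.0]
wrist_force: [0.2, 0.7, -1.4]
grip_width: 41.3
grip_force: 30.0
```

Emit:
{"method": "servo_tool", "body": {
  "hand": -1,
  "targets": [
    {"tx":0,"ty":-0.001,"tz":0.002,"ax":0,"ay":0,"az":0},
    {"tx":0,"ty":-0.002,"tz":0.003,"ax":0,"ay":0,"az":0},
    {"tx":0,"ty":-0.003,"tz":0.004,"ax":0,"ay":0,"az":0},
    {"tx":0,"ty":-0.004,"tz":0.006,"ax":0,"ay":0,"az":0},
    {"tx":0,"ty":-0.004,"tz":0.008,"ax":0,"ay":0,"az":0},
    {"tx":0,"ty":-0.004,"tz":0.008,"ax":0,"ay":0,"az":0},
    {"tx":0,"ty":-0.004,"tz":0.008,"ax":0,"ay":0,"az":0},
    {"tx":0,"ty":-0.004,"tz":0.008,"ax":0,"ay":0,"az":0}
  ]
}}

```text
time: 6.97
tcp_pos: [448.9, -16.6, 60.2]
tool_rot: [-0.0, 0.719, 0.695, -0.0]
wrist_force: [-0.4, -0.1, 1.9]
grip_width: 41.3
grip_force: 30.0
```

Emit:
{"method": "servo_tool", "body": {
  "hand": 0.3,
  "targets": [
    {"tx":0,"ty":0,"tz":0,"ax":0,"ay":0,"az":0},
    {"tx":0,"ty":0,"tz":0,"ax":0,"ay":0,"az":0},
    {"tx":0,"ty":0,"tz":0,"ax":0,"ay":0,"az":0},
    {"tx":0,"ty":0,"tz":0,"ax":0,"ay":0,"az":0},
    {"tx":0,"ty":0,"tz":0,"ax":0,"ay":0,"az":0},
    {"tx":0,"ty":0,"tz":0,"ax":0,"ay":0,"az":0},
    {"tx":0,"ty":0,"tz":0,"ax":0,"ay":0,"az":0},
    {"tx":0,"ty":0,"tz":0,"ax":0,"ay":0,"az":0}
  ]
}}

```text
time: 7.63
tcp_pos: [449.0, -16.6, 60.1]
tool_rot: [0.0, 0.719, 0.695, -0.0]
wrist_force: [-0.7, 0.0, 0.9]
grip_width: 60.6
grip_force: 0.0
```

Emit:
{"method": "servo_tool", "body": {
  "hand": 0.3,
  "targets": [
    {"tx":0,"ty":0,"tz":-0.05,"ax":0,"ay":0,"az":0},
    {"tx":0,"ty":0,"tz":-0.12,"ax":0,"ay":0,"az":0},
    {"tx":0,"ty":0,"tz":-0.22,"ax":0,"ay":0,"az":0},
    {"tx":0,"ty":0,"tz":-0.32,"ax":0,"ay":0,"az":0},
    {"tx":0,"ty":0,"tz":-0.42,"ax":0,"ay":0,"az":0},
    {"tx":0,"ty":0,"tz":-0.52,"ax":0,"ay":0,"az":0},
    {"tx":0,"ty":0,"tz":-0.6,"ax":0,"ay":0,"az":0},
    {"tx":0,"ty":0,"tz":-0.62,"ax":0,"ay":0,"az":0}
  ]
}}

```text
time: 8.3
tcp_pos: [450.0, -16.6, 217.8]
tool_rot: [0.001, 0.719, 0.695, 0.002]
wrist_force: [0.1, 0.8, -0.1]
grip_width: 60.6
grip_force: 0.0
```

```bash
python3 go.py 530 -313 200
```

```text
t 8.3 tcp [450.  -16.6 217.8] shift [-1.174  0.361  0.071] turn [ 0.005 -0.001 -0.002] F [ 0.1  0.8 -0.1] w 60.6 0.0
```

Emit:
{"method": "servo_tool", "body": {
  "hand": 0.5,
  "targets": [
    {"tx":-0.06,"ty":0.02,"tz":0,"ax":0,"ay":0,"az":0},
    {"tx":-0.18,"ty":0.06,"tz":0,"ax":0,"ay":0,"az":0},
    {"tx":-0.32,"ty":0.1,"tz":0.02,"ax":0,"ay":0,"az":0},
    {"tx":-0.46,"ty":0.14,"tz":0.04,"ax":0,"ay":0,"az":0},
    {"tx":-0.6,"ty":0.19,"tz":0.06,"ax":0,"ay":0,"az":0},
    {"tx":-0.74,"ty":0.24,"tz":0.07,"ax":0,"ay":0,"az":0},
    {"tx":-0.88,"ty":0.29,"tz":0.07,"ax":0,"ay":0,"az":0},
    {"tx":-1.0,"ty":0.33,"tz":0.07,"ax":0,"ay":0,"az":0}
  ]
}}

```text
time: 8.97
tcp_pos: [522.9, -271.8, 196.4]
tool_rot: [-0.0, 0.719, 0.695, -0.0]
wrist_force: [0.7, 0.3, 0.0]
grip_width: 69.9
grip_force: 0.0
```

Emit:
{"method": "servo_tool", "body": {
  "hand": 0.5,
  "targets": [
    {"tx":-0.08,"ty":0.015,"tz":0,"ax":0,"ay":0,"az":0},
    {"tx":-0.14,"ty":0.03,"tz":0,"ax":0,"ay":0,"az":0},
    {"tx":-0.17,"ty":0.033,"tz":0,"ax":0,"ay":0,"az":0},
    {"tx":-0.178,"ty":0.033,"tz":0,"ax":0,"ay":0,"az":0},
    {"tx":-0.178,"ty":0.033,"tz":0,"ax":0,"ay":0,"az":0},
    {"tx":-0.178,"ty":0.033,"tz":0,"ax":0,"ay":0,"az":0},
    {"tx":-0.178,"ty":0.033,"tz":0,"ax":0,"ay":0,"az":0},
    {"tx":-0.178,"ty":0.033,"tz":0,"ax":0,"ay":0,"az":0}
  ]
}}

```text
time: 9.63
tcp_pos: [529.8, -312.7, 197.8]
tool_rot: [-0.0, 0.719, 0.695, 0.0]
wrist_force: [-0.2, 0.3, 0.1]
grip_width: 70.0
grip_force: 0.0
```

```bash
python3 go.py 530.5 -314 54
python3 - <<'E'
from h import *
p,d=optics.capture("scene");q,e=optics.capture("top");np.save("t3.npy",e);cv2.imwrite("pics/t3.png",q)
W=cloud("top",e);print("salt",topc("top",W,(448,-17),40,90,125))
a=p[120:240,220:400];b=q[140:240,190:370]
cv2.imwrite("pics/s4.png",cv2.resize(np.vstack([a,b]),None,fx=2.7,fy=2.7,interpolation=2))
for n,P in(("white",[530.5,-314,98]),("gold",[412.5,-318,106]),("chilli",[452.5,99,112+22]),("tin",[444.5,-132,80])):print(n,proj("scene",P),proj("top",P))
E
```

```text
t 9.63 tcp [ 529.8 -312.7  197.8] shift [-0.005  0.003  0.575] turn [ 0.    -0.001  0.   ] F [-0.2  0.3  0.1] w 70.0 0.0
salt (array([446. , -13.2]), array([446.8, -14.6]), 108.1, [250, 190, 11, 11, 94])
white (np.float64(318.07033572256864), np.float64(147.5123175792628)) (np.float64(348.19598027620157), np.float64(168.95538387798513))
gold (np.float64(337.15238113965563), np.float64(161.7125574558078)) (np.float64(351.8659555190916), np.float64(205.06076520913706))
chilli (np.float64(225.86194769057875), np.float64(179.68931903747793)) (np.float64(218.11160441090473), np.float64(191.46861391738267))
tin (np.float64(287.178168148125), np.float64(176.0828928677572)) (np.float64(291.52356639008906), np.float64(196.58428660494047))
```

View pics/s4.png

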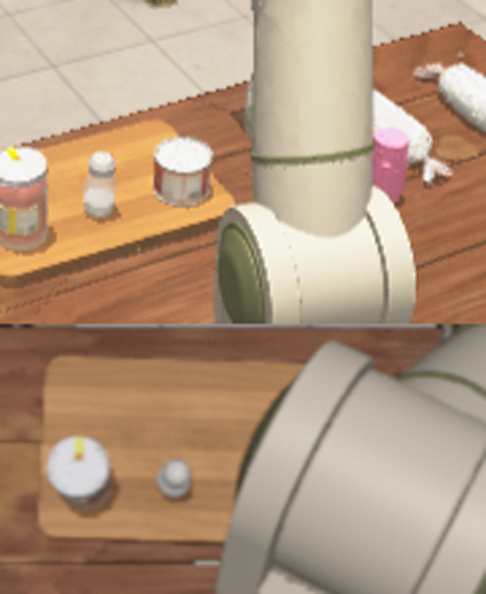

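The scene view shows the shaker standing between the jar and the tin, at about (257,189). The top view shows it at (254,197), and the arm hides the tin there. I earlier left out the board's 22 mm in the lid heights and will correct for that. Now I'm picking the white jar.

Emit:
{"method": "servo_tool", "body": {
  "hand": 0.5,
  "targets": [
    {"tx":-0.003,"ty":0.004,"tz":0.06,"ax":0,"ay":0,"az":0},
    {"tx":-0.005,"ty":0.007,"tz":0.16,"ax":0,"ay":0,"az":0},
    {"tx":-0.005,"ty":0.007,"tz":0.26,"ax":0,"ay":0,"az":0},
    {"tx":-0.005,"ty":0.007,"tz":0.36,"ax":0,"ay":0,"az":0},
    {"tx":-0.005,"ty":0.007,"tz":0.45,"ax":0,"ay":0,"az":0},
    {"tx":-0.005,"ty":0.007,"tz":0.52,"ax":0,"ay":0,"az":0},
    {"tx":-0.005,"ty":0.007,"tz":0.56,"ax":0,"ay":0,"az":0},
    {"tx":-0.005,"ty":0.007,"tz":0.575,"ax":0,"ay":0,"az":0}
  ]
}}

```text
time: 10.4
tcp_pos: [530.8, -314.8, 52.5]
tool_rot: [-0.001, 0.719, 0.695, -0.0]
wrist_force: [0.1, -0.1, 0.2]
grip_width: 70.0
grip_force: 0.0
```

Emit:
{"method": "servo_tool", "body": {
  "hand": -1,
  "targets": [
    {"tx":0,"ty":0,"tz":0,"ax":0,"ay":0,"az":0},
    {"tx":0,"ty":0,"tz":0,"ax":0,"ay":0,"az":0},
    {"tx":0,"ty":0,"tz":0,"ax":0,"ay":0,"az":0},
    {"tx":0,"ty":0,"tz":0,"ax":0,"ay":0,"az":0},
    {"tx":0,"ty":0,"tz":0,"ax":0,"ay":0,"az":0},
    {"tx":0,"ty":0,"tz":0,"ax":0,"ay":0,"az":0},
    {"tx":0,"ty":0,"tz":0,"ax":0,"ay":0,"az":0},
    {"tx":0,"ty":0,"tz":0,"ax":0,"ay":0,"az":0}
  ]
}}

```text
time: 11.07
tcp_pos: [531.9, -315.7, 55.0]
tool_rot: [0.001, 0.719, 0.695, 0.0]
wrist_force: [-0.1, -0.0, 6.5]
grip_width: 49.0
grip_force: 30.0
```

Emit:
{"method": "servo_tool", "body": {
  "hand": -1,
  "targets": [
    {"tx":0,"ty":0,"tz":-0.03,"ax":0,"ay":0,"az":0},
    {"tx":0,"ty":0,"tz":-0.1,"ax":0,"ay":0,"az":0},
    {"tx":0,"ty":0,"tz":-0.2,"ax":0,"ay":0,"az":0},
    {"tx":0,"ty":0,"tz":-0.32,"ax":0,"ay":0,"az":0},
    {"tx":0,"ty":0,"tz":-0.44,"ax":0,"ay":0,"az":0},
    {"tx":0,"ty":0,"tz":-0.54,"ax":0,"ay":0,"az":0},
    {"tx":0,"ty":0,"tz":-0.6,"ax":0,"ay":0,"az":0},
    {"tx":0,"ty":0,"tz":-0.62,"ax":0,"ay":0,"az":0}
  ]
}}

```text
time: 11.73
tcp_pos: [532.0, -315.9, 212.2]
tool_rot: [0.002, 0.719, 0.695, 0.001]
wrist_force: [0.3, 0.9, -0.7]
grip_width: 49.4
grip_force: 30.0
```

```bash
python3 go.py 538 -19.5 205
python3 - <<'E'
from h import *
p,d=optics.capture("scene");q,e=optics.capture("top")
cv2.imwrite("pics/s5.png",cv2.resize(np.vstack([p[90:210,220:400],q[140:240,190:370]]),None,fx=2.7,fy=2.7,interpolation=2))
E
```

```text
t 11.73 tcp [ 532.  -315.9  212.2] shift [ 1.186 -0.017  0.027] turn [ 0.005  0.002 -0.002] F [ 0.3  0.9 -0.7] w 49.4 30.0
```

Emit:
{"method": "servo_tool", "body": {
  "hand": -1,
  "targets": [
    {"tx":0.03,"ty":0,"tz":0,"ax":0,"ay":0,"az":0},
    {"tx":0.1,"ty":0,"tz":0,"ax":0,"ay":0,"az":0},
    {"tx":0.2,"ty":0,"tz":0,"ax":0,"ay":0,"az":0},
    {"tx":0.32,"ty":0,"tz":0,"ax":0,"ay":0,"az":0},
    {"tx":0.44,"ty":0,"tz":0,"ax":0,"ay":0,"az":0},
    {"tx":0.56,"ty":0,"tz":0,"ax":0,"ay":0,"az":0},
    {"tx":0.68,"ty":0,"tz":0,"ax":0,"ay":0,"az":0},
    {"tx":0.8,"ty":-0.01,"tz":0,"ax":0,"ay":0,"az":0}
  ]
}}

```text
time: 12.5
tcp_pos: [534.9, -113.2, 207.3]
tool_rot: [-0.001, 0.719, 0.695, -0.001]
wrist_force: [-0.2, -0.3, -0.5]
grip_width: 49.1
grip_force: 30.0
```

Emit:
{"method": "servo_tool", "body": {
  "hand": -1,
  "targets": [
    {"tx":0.11,"ty":0,"tz":0,"ax":0,"ay":0,"az":0},
    {"tx":0.21,"ty":0,"tz":0,"ax":0,"ay":0,"az":0},
    {"tx":0.29,"ty":0,"tz":0,"ax":0,"ay":0,"az":0},
    {"tx":0.35,"ty":0,"tz":0,"ax":0,"ay":0,"az":0},
    {"tx":0.38,"ty":0,"tz":0,"ax":0,"ay":0,"az":0},
    {"tx":0.386,"ty":0,"tz":0,"ax":0,"ay":0,"az":0},
    {"tx":0.386,"ty":0,"tz":0,"ax":0,"ay":0,"az":0},
    {"tx":0.386,"ty":0,"tz":0,"ax":0,"ay":0,"az":0}
  ]
}}

```text
time: 13.17
tcp_pos: [538.7, -20.0, 208.5]
tool_rot: [0.0, 0.72, 0.694, -0.0]
wrist_force: [1.4, -0.3, -0.8]
grip_width: 48.8
grip_force: 30.0
```

```bash
python3 go.py 539.5 -19.7 77
```

```text
t 13.17 tcp [538.7 -20.  208.5] shift [0.002 0.003 0.526] turn [-0.001  0.001 -0.003] F [ 1.4 -0.3 -0.8] w 48.8 30.0
```

Emit:
{"method": "servo_tool", "body": {
  "hand": -1,
  "targets": [
    {"tx":0.002,"ty":0.003,"tz":0.05,"ax":0,"ay":0,"az":0},
    {"tx":0.002,"ty":0.003,"tz":0.14,"ax":0,"ay":0,"az":0},
    {"tx":0.002,"ty":0.003,"tz":0.25,"ax":0,"ay":0,"az":0},
    {"tx":0.002,"ty":0.003,"tz":0.35,"ax":0,"ay":0,"az":0},
    {"tx":0.002,"ty":0.003,"tz":0.43,"ax":0,"ay":0,"az":0},
    {"tx":0.002,"ty":0.003,"tz":0.48,"ax":0,"ay":0,"az":0},
    {"tx":0.002,"ty":0.003,"tz":0.505,"ax":0,"ay":0,"az":0},
    {"tx":0.002,"ty":0.003,"tz":0.513,"ax":0,"ay":0,"az":0}
  ]
}}

```text
time: 13.83
tcp_pos: [539.3, -19.7, 79.6]
tool_rot: [-0.0, 0.72, 0.694, -0.001]
wrist_force: [-0.6, -0.7, -0.5]
grip_width: 49.0
grip_force: 30.0
```

Emit:
{"method": "servo_tool", "body": {
  "hand": -1,
  "targets": [
    {"tx":0,"ty":0,"tz":0.002,"ax":0,"ay":0,"az":0},
    {"tx":0,"ty":0,"tz":0.004,"ax":0,"ay":0,"az":0},
    {"tx":0,"ty":0,"tz":0.006,"ax":0,"ay":0,"az":0},
    {"tx":0,"ty":0,"tz":0.008,"ax":0,"ay":0,"az":0},
    {"tx":0,"ty":0,"tz":0.01,"ax":0,"ay":0,"az":0},
    {"tx":0,"ty":0,"tz":0.011,"ax":0,"ay":0,"az":0},
    {"tx":0,"ty":0,"tz":0.011,"ax":0,"ay":0,"az":0},
    {"tx":0,"ty":0,"tz":0.011,"ax":0,"ay":0,"az":0}
  ]
}}

```text
time: 14.5
tcp_pos: [539.8, -18.4, 78.0]
tool_rot: [0.0, 0.719, 0.695, 0.0]
wrist_force: [0.2, -0.2, -0.3]
grip_width: 49.2
grip_force: 30.0
```

Emit:
{"method": "servo_tool", "body": {
  "hand": -1,
  "targets": [
    {"tx":-0.001,"ty":0,"tz":0.002,"ax":0,"ay":0,"az":0},
    {"tx":-0.002,"ty":0,"tz":0.004,"ax":0,"ay":0,"az":0},
    {"tx":-0.003,"ty":0,"tz":0.005,"ax":0,"ay":0,"az":0},
    {"tx":-0.003,"ty":0,"tz":0.005,"ax":0,"ay":0,"az":0},
    {"tx":-0.003,"ty":0,"tz":0.005,"ax":0,"ay":0,"az":0},
    {"tx":-0.003,"ty":0,"tz":0.005,"ax":0,"ay":0,"az":0},
    {"tx":-0.003,"ty":0,"tz":0.005,"ax":0,"ay":0,"az":0},
    {"tx":-0.003,"ty":0,"tz":0.005,"ax":0,"ay":0,"az":0}
  ]
}}

```text
time: 15.17
tcp_pos: [539.7, -19.2, 76.6]
tool_rot: [0.0, 0.719, 0.695, 0.0]
wrist_force: [0.8, -1.0, -1.7]
grip_width: 49.0
grip_force: 30.0
```

Emit:
{"method": "servo_tool", "body": {
  "hand": 0.4,
  "targets": [
    {"tx":0,"ty":0,"tz":0,"ax":0,"ay":0,"az":0},
    {"tx":0,"ty":0,"tz":0,"ax":0,"ay":0,"az":0},
    {"tx":0,"ty":0,"tz":0,"ax":0,"ay":0,"az":0},
    {"tx":0,"ty":0,"tz":0,"ax":0,"ay":0,"az":0},
    {"tx":0,"ty":0,"tz":0,"ax":0,"ay":0,"az":0},
    {"tx":0,"ty":0,"tz":0,"ax":0,"ay":0,"az":0},
    {"tx":0,"ty":0,"tz":0,"ax":0,"ay":0,"az":0},
    {"tx":0,"ty":0,"tz":0,"ax":0,"ay":0,"az":0}
  ]
}}

```text
time: 15.83
tcp_pos: [539.7, -19.2, 76.6]
tool_rot: [0.0, 0.719, 0.695, -0.0]
wrist_force: [-0.7, -0.6, 0.9]
grip_width: 65.5
grip_force: 0.0
```

Emit:
{"method": "servo_tool", "body": {
  "hand": 0.4,
  "targets": [
    {"tx":0,"ty":0,"tz":-0.05,"ax":0,"ay":0,"az":0},
    {"tx":0,"ty":0,"tz":-0.12,"ax":0,"ay":0,"az":0},
    {"tx":0,"ty":0,"tz":-0.22,"ax":0,"ay":0,"az":0},
    {"tx":0,"ty":0,"tz":-0.32,"ax":0,"ay":0,"az":0},
    {"tx":0,"ty":0,"tz":-0.42,"ax":0,"ay":0,"az":0},
    {"tx":0,"ty":0,"tz":-0.52,"ax":0,"ay":0,"az":0},
    {"tx":0,"ty":0,"tz":-0.54,"ax":0,"ay":0,"az":0},
    {"tx":0,"ty":0,"tz":-0.54,"ax":0,"ay":0,"az":0}
  ]
}}

```text
time: 16.5
tcp_pos: [540.6, -19.1, 213.2]
tool_rot: [0.001, 0.719, 0.695, 0.001]
wrist_force: [-0.4, 0.3, -1.3]
grip_width: 64.9
grip_force: 0.0
```

```bash
python3 go.py 414.5 -318 200
```

```text
t 16.5 tcp [540.6 -19.1 213.2] shift [-1.212 -0.463  0.051] turn [ 0.004 -0.001 -0.001] F [-0.4  0.3 -1.3] w 64.9 0.0
```

Emit:
{"method": "servo_tool", "body": {
  "hand": 0.45,
  "targets": [
    {"tx":-0.06,"ty":-0.02,"tz":0,"ax":0,"ay":0,"az":0},
    {"tx":-0.18,"ty":-0.07,"tz":0,"ax":0,"ay":0,"az":0},
    {"tx":-0.32,"ty":-0.12,"tz":0,"ax":0,"ay":0,"az":0},
    {"tx":-0.46,"ty":-0.18,"tz":0,"ax":0,"ay":0,"az":0},
    {"tx":-0.6,"ty":-0.23,"tz":0.02,"ax":0,"ay":0,"az":0},
    {"tx":-0.74,"ty":-0.28,"tz":0.03,"ax":0,"ay":0,"az":0},
    {"tx":-0.88,"ty":-0.34,"tz":0.04,"ax":0,"ay":0,"az":0},
    {"tx":-1.0,"ty":-0.39,"tz":0.04,"ax":0,"ay":0,"az":0}
  ]
}}

```text
time: 17.17
tcp_pos: [431.6, -267.4, 199.9]
tool_rot: [-0.001, 0.719, 0.695, -0.001]
wrist_force: [1.1, -0.1, -0.1]
grip_width: 67.8
grip_force: 0.0
```

Emit:
{"method": "servo_tool", "body": {
  "hand": 0.45,
  "targets": [
    {"tx":-0.1,"ty":-0.03,"tz":0,"ax":0,"ay":0,"az":0},
    {"tx":-0.17,"ty":-0.06,"tz":0,"ax":0,"ay":0,"az":0},
    {"tx":-0.21,"ty":-0.073,"tz":0,"ax":0,"ay":0,"az":0},
    {"tx":-0.212,"ty":-0.073,"tz":0,"ax":0,"ay":0,"az":0},
    {"tx":-0.212,"ty":-0.073,"tz":0,"ax":0,"ay":0,"az":0},
    {"tx":-0.212,"ty":-0.073,"tz":0,"ax":0,"ay":0,"az":0},
    {"tx":-0.212,"ty":-0.073,"tz":0,"ax":0,"ay":0,"az":0},
    {"tx":-0.212,"ty":-0.073,"tz":0,"ax":0,"ay":0,"az":0}
  ]
}}

```text
time: 17.83
tcp_pos: [414.3, -316.8, 201.5]
tool_rot: [-0.0, 0.718, 0.696, 0.0]
wrist_force: [0.3, 0.2, -0.7]
grip_width: 67.1
grip_force: 0.0
```

```bash
python3 go.py 414.5 -318 62
python3 - <<'E'
from h import *
p,d=optics.capture("scene");q,e=optics.capture("top");W=cloud("top",e)
for a in [("salt",(447,-15),95,125),("white",(538,-18),105,130),("chilli",(449,98),120,145)]:print(a[0],topc("top",W,a[1],40,*a[2:]))
cv2.imwrite("pics/s5.png",cv2.resize(np.vstack([p[120:240,220:400],q[140:240,190:370]]),None,fx=2.7,fy=2.7,interpolation=2))
E
```

```text
t 17.83 tcp [ 414.3 -316.8  201.5] shift [-0.005  0.001  0.558] turn [ 0.    -0.001  0.001] F [ 0.3  0.2 -0.7] w 67.1 0.0
salt (array([446.4, -13.2]), array([446.9, -14.5]), 107.1, [250, 190, 11, 11, 93])
white (array([537.5, -18.1]), array([539.4, -18.2]), 119.8, [249, 158, 15, 16, 175])
chilli (array([449.5,  99.1]), array([449.7,  99.5]), 133.0, [207, 182, 23, 22, 408])
```

View pics/s5.png

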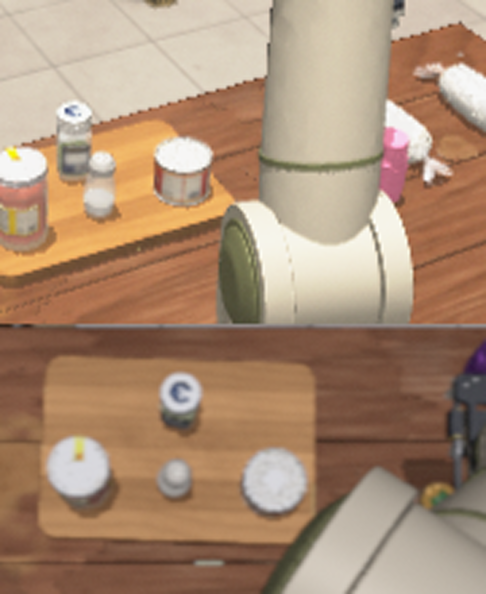

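The scene and top views show the white jar upright behind the shaker, at top (257,180). The tin and jar are unchanged, and the gold jar's cap is visible at (351,203). Now I'm picking the gold jar.

Emit:
{"method": "servo_tool", "body": {
  "hand": 0.45,
  "targets": [
    {"tx":-0.003,"ty":0,"tz":0.06,"ax":0,"ay":0,"az":0},
    {"tx":-0.008,"ty":0.001,"tz":0.16,"ax":0,"ay":0,"az":0},
    {"tx":-0.008,"ty":0.001,"tz":0.26,"ax":0,"ay":0,"az":0},
    {"tx":-0.008,"ty":0.001,"tz":0.36,"ax":0,"ay":0,"az":0},
    {"tx":-0.008,"ty":0.001,"tz":0.45,"ax":0,"ay":0,"az":0},
    {"tx":-0.008,"ty":0.001,"tz":0.51,"ax":0,"ay":0,"az":0},
    {"tx":-0.008,"ty":0.001,"tz":0.54,"ax":0,"ay":0,"az":0},
    {"tx":-0.008,"ty":0.001,"tz":0.555,"ax":0,"ay":0,"az":0}
  ]
}}

```text
time: 18.6
tcp_pos: [413.7, -319.7, 61.9]
tool_rot: [-0.001, 0.719, 0.695, -0.0]
wrist_force: [-0.6, -0.0, 0.0]
grip_width: 67.4
grip_force: 0.0
```

Emit:
{"method": "servo_tool", "body": {
  "hand": -1,
  "targets": [
    {"tx":0,"ty":0,"tz":0,"ax":0,"ay":0,"az":0},
    {"tx":0,"ty":0,"tz":0,"ax":0,"ay":0,"az":0},
    {"tx":0,"ty":0,"tz":0,"ax":0,"ay":0,"az":0},
    {"tx":0,"ty":0,"tz":0,"ax":0,"ay":0,"az":0},
    {"tx":0,"ty":0,"tz":0,"ax":0,"ay":0,"az":0},
    {"tx":0,"ty":0,"tz":0,"ax":0,"ay":0,"az":0},
    {"tx":0,"ty":0,"tz":0,"ax":0,"ay":0,"az":0},
    {"tx":0,"ty":0,"tz":0,"ax":0,"ay":0,"az":0}
  ]
}}

```text
time: 19.27
tcp_pos: [414.2, -320.3, 63.6]
tool_rot: [0.001, 0.719, 0.695, 0.0]
wrist_force: [-0.4, 1.2, 6.7]
grip_width: 41.1
grip_force: 30.0
```

Emit:
{"method": "servo_tool", "body": {
  "hand": -1,
  "targets": [
    {"tx":0,"ty":0,"tz":-0.03,"ax":0,"ay":0,"az":0},
    {"tx":0,"ty":0,"tz":-0.1,"ax":0,"ay":0,"az":0},
    {"tx":0,"ty":0,"tz":-0.2,"ax":0,"ay":0,"az":0},
    {"tx":0,"ty":0,"tz":-0.32,"ax":0,"ay":0,"az":0},
    {"tx":0,"ty":0,"tz":-0.44,"ax":0,"ay":0,"az":0},
    {"tx":0,"ty":0,"tz":-0.56,"ax":0,"ay":0,"az":0},
    {"tx":0,"ty":0,"tz":-0.66,"ax":0,"ay":0,"az":0},
    {"tx":0,"ty":0,"tz":-0.68,"ax":0,"ay":0,"az":0}
  ]
}}

```text
time: 19.93
tcp_pos: [414.7, -321.0, 237.1]
tool_rot: [0.003, 0.719, 0.695, 0.001]
wrist_force: [0.9, 0.0, -0.3]
grip_width: 41.0
grip_force: 30.0
```

```bash
python3 go.py 552.5 94.5 233
```

```text
t 19.93 tcp [ 414.7 -321.   237.1] shift [1.68  0.493 0.015] turn [ 0.006  0.003 -0.002] F [ 0.9  0.  -0.3] w 41.0 30.0
```

Emit:
{"method": "servo_tool", "body": {
  "hand": -1,
  "targets": [
    {"tx":0.03,"ty":0.01,"tz":0,"ax":0,"ay":0,"az":0},
    {"tx":0.1,"ty":0.03,"tz":0,"ax":0,"ay":0,"az":0},
    {"tx":0.2,"ty":0.06,"tz":0,"ax":0,"ay":0,"az":0},
    {"tx":0.32,"ty":0.09,"tz":0,"ax":0,"ay":0,"az":0},
    {"tx":0.44,"ty":0.13,"tz":0,"ax":0,"ay":0,"az":0},
    {"tx":0.56,"ty":0.17,"tz":0,"ax":0,"ay":0,"az":0},
    {"tx":0.68,"ty":0.2,"tz":0,"ax":0,"ay":0,"az":0},
    {"tx":0.8,"ty":0.24,"tz":0,"ax":0,"ay":0,"az":0}
  ]
}}

```text
time: 20.6
tcp_pos: [479.6, -119.9, 231.3]
tool_rot: [-0.001, 0.719, 0.695, -0.001]
wrist_force: [0.8, -1.2, -1.2]
grip_width: 41.2
grip_force: 30.0
```

Emit:
{"method": "servo_tool", "body": {
  "hand": -1,
  "targets": [
    {"tx":0.12,"ty":0.035,"tz":0,"ax":0,"ay":0,"az":0},
    {"tx":0.24,"ty":0.07,"tz":0,"ax":0,"ay":0,"az":0},
    {"tx":0.36,"ty":0.105,"tz":0,"ax":0,"ay":0,"az":0},
    {"tx":0.48,"ty":0.14,"tz":0,"ax":0,"ay":0,"az":0},
    {"tx":0.6,"ty":0.175,"tz":0,"ax":0,"ay":0,"az":0},
    {"tx":0.71,"ty":0.21,"tz":0,"ax":0,"ay":0,"az":0},
    {"tx":0.79,"ty":0.235,"tz":0,"ax":0,"ay":0,"az":0},
    {"tx":0.85,"ty":0.25,"tz":0,"ax":0,"ay":0,"az":0}
  ]
}}

```text
time: 21.27
tcp_pos: [549.8, 91.0, 231.0]
tool_rot: [-0.001, 0.718, 0.696, -0.001]
wrist_force: [0.6, -0.4, -1.5]
grip_width: 40.9
grip_force: 30.0
```

Emit:
{"method": "servo_tool", "body": {
  "hand": -1,
  "targets": [
    {"tx":0.02,"ty":0.003,"tz":0,"ax":0,"ay":0,"az":0},
    {"tx":0.03,"ty":0.003,"tz":0,"ax":0,"ay":0,"az":0},
    {"tx":0.03,"ty":0.003,"tz":0.04,"ax":0,"ay":0,"az":0},
    {"tx":0.03,"ty":0.003,"tz":0.1,"ax":0,"ay":0,"az":0},
    {"tx":0.03,"ty":0.003,"tz":0.18,"ax":0,"ay":0,"az":0},
    {"tx":0.03,"ty":0.003,"tz":0.25,"ax":0,"ay":0,"az":0},
    {"tx":0.03,"ty":0.003,"tz":0.29,"ax":0,"ay":0,"az":0},
    {"tx":0.03,"ty":0.003,"tz":0.3,"ax":0,"ay":0,"az":0}
  ]
}}

```text
time: 21.93
tcp_pos: [550.1, 93.8, 156.0]
tool_rot: [-0.001, 0.72, 0.694, -0.002]
wrist_force: [0.6, -0.1, -1.3]
grip_width: 41.0
grip_force: 30.0
```

```bash
python3 go.py 552.5 94.5 85.6
```

```text
t 21.93 tcp [550.1  93.8 156. ] shift [0.004 0.01  0.281] turn [-0.004  0.002 -0.004] F [ 0.6 -0.1 -1.3] w 41.0 30.0
```

Emit:
{"method": "servo_tool", "body": {
  "hand": -1,
  "targets": [
    {"tx":0.003,"ty":0.003,"tz":0.04,"ax":0,"ay":0,"az":0},
    {"tx":0.003,"ty":0.006,"tz":0.1,"ax":0,"ay":0,"az":0},
    {"tx":0.003,"ty":0.008,"tz":0.17,"ax":0,"ay":0,"az":0},
    {"tx":0.003,"ty":0.008,"tz":0.23,"ax":0,"ay":0,"az":0},
    {"tx":0.003,"ty":0.008,"tz":0.26,"ax":0,"ay":0,"az":0},
    {"tx":0.003,"ty":0.008,"tz":0.268,"ax":0,"ay":0,"az":0},
    {"tx":0.003,"ty":0.008,"tz":0.27,"ax":0,"ay":0,"az":0},
    {"tx":0.003,"ty":0.008,"tz":0.27,"ax":0,"ay":0,"az":0}
  ]
}}

```text
time: 22.6
tcp_pos: [553.9, 96.0, 91.0]
tool_rot: [0.0, 0.719, 0.695, 0.0]
wrist_force: [0.7, -0.7, -1.1]
grip_width: 41.1
grip_force: 30.0
```

```bash
python3 go.py 552.5 94.5 85.6
```

```text
t 22.6 tcp [553.9  96.   91. ] shift [-0.006 -0.005  0.022] turn [ 0.001 -0.    -0.002] F [ 0.7 -0.7 -1.1] w 41.1 30.0
```

Emit:
{"method": "servo_tool", "body": {
  "hand": -1,
  "targets": [
    {"tx":-0.002,"ty":-0.002,"tz":0.004,"ax":0,"ay":0,"az":0},
    {"tx":-0.004,"ty":-0.005,"tz":0.008,"ax":0,"ay":0,"az":0},
    {"tx":-0.004,"ty":-0.005,"tz":0.012,"ax":0,"ay":0,"az":0},
    {"tx":-0.004,"ty":-0.005,"tz":0.015,"ax":0,"ay":0,"az":0},
    {"tx":-0.004,"ty":-0.005,"tz":0.018,"ax":0,"ay":0,"az":0},
    {"tx":-0.004,"ty":-0.005,"tz":0.021,"ax":0,"ay":0,"az":0},
    {"tx":-0.004,"ty":-0.005,"tz":0.021,"ax":0,"ay":0,"az":0},
    {"tx":-0.004,"ty":-0.005,"tz":0.021,"ax":0,"ay":0,"az":0}
  ]
}}

```text
time: 23.27
tcp_pos: [552.3, 95.2, 85.2]
tool_rot: [0.0, 0.719, 0.695, 0.0]
wrist_force: [-0.9, -0.5, -0.2]
grip_width: 41.1
grip_force: 30.0
```

```bash
python3 go.py 552.5 94.5 85.6
```

```text
t 23.27 tcp [552.3  95.2  85.2] shift [-0.003  0.001 -0.001] turn [ 0.    -0.    -0.002] F [-0.9 -0.5 -0.2] w 41.1 30.0
```

Release and retract, then look.

Emit:
{"method": "servo_tool", "body": {
  "hand": 0.3,
  "targets": [
    {"tx":0,"ty":0,"tz":0,"ax":0,"ay":0,"az":0},
    {"tx":0,"ty":0,"tz":0,"ax":0,"ay":0,"az":0},
    {"tx":0,"ty":0,"tz":0,"ax":0,"ay":0,"az":0},
    {"tx":0,"ty":0,"tz":0,"ax":0,"ay":0,"az":0},
    {"tx":0,"ty":0,"tz":0,"ax":0,"ay":0,"az":0},
    {"tx":0,"ty":0,"tz":0,"ax":0,"ay":0,"az":0},
    {"tx":0,"ty":0,"tz":0,"ax":0,"ay":0,"az":0},
    {"tx":0,"ty":0,"tz":0,"ax":0,"ay":0,"az":0}
  ]
}}

```text
time: 23.93
tcp_pos: [552.2, 95.1, 85.1]
tool_rot: [0.0, 0.719, 0.695, -0.0]
wrist_force: [-0.1, -0.2, 0.3]
grip_width: 60.2
grip_force: 0.0
```

Emit:
{"method": "servo_tool", "body": {
  "hand": 0.3,
  "targets": [
    {"tx":0,"ty":0,"tz":-0.05,"ax":0,"ay":0,"az":0},
    {"tx":0,"ty":0,"tz":-0.12,"ax":0,"ay":0,"az":0},
    {"tx":0,"ty":0,"tz":-0.22,"ax":0,"ay":0,"az":0},
    {"tx":0,"ty":0,"tz":-0.32,"ax":0,"ay":0,"az":0},
    {"tx":0,"ty":0,"tz":-0.4,"ax":0,"ay":0,"az":0},
    {"tx":0,"ty":0,"tz":-0.45,"ax":0,"ay":0,"az":0},
    {"tx":0,"ty":0,"tz":-0.46,"ax":0,"ay":0,"az":0},
    {"tx":0,"ty":0,"tz":-0.46,"ax":0,"ay":0,"az":0}
  ]
}}

```text
time: 24.6
tcp_pos: [552.5, 95.4, 200.8]
tool_rot: [0.0, 0.719, 0.695, 0.001]
wrist_force: [-0.3, -0.7, -0.3]
grip_width: 60.4
grip_force: 0.0
```

```bash
python3 go.py 530 317 200
```

```text
t 24.6 tcp [552.5  95.4 200.8] shift [ 0.883 -0.12   0.004] turn [ 0.002 -0.001 -0.001] F [-0.3 -0.7 -0.3] w 60.4 0.0
```

Emit:
{"method": "servo_tool", "body": {
  "hand": 1,
  "targets": [
    {"tx":0.06,"ty":-0.01,"tz":0,"ax":0,"ay":0,"az":0},
    {"tx":0.18,"ty":-0.02,"tz":0,"ax":0,"ay":0,"az":0},
    {"tx":0.32,"ty":-0.04,"tz":0,"ax":0,"ay":0,"az":0},
    {"tx":0.46,"ty":-0.06,"tz":0,"ax":0,"ay":0,"az":0},
    {"tx":0.6,"ty":-0.08,"tz":0,"ax":0,"ay":0,"az":0},
    {"tx":0.72,"ty":-0.1,"tz":0,"ax":0,"ay":0,"az":0},
    {"tx":0.82,"ty":-0.112,"tz":0,"ax":0,"ay":0,"az":0},
    {"tx":0.88,"ty":-0.115,"tz":0,"ax":0,"ay":0,"az":0}
  ]
}}

```text
time: 25.27
tcp_pos: [529.4, 319.4, 198.3]
tool_rot: [-0.001, 0.718, 0.696, -0.001]
wrist_force: [-0.0, 0.2, -1.5]
grip_width: 92.9
grip_force: 0.0
```

```bash
python3 go.py 530 317 120
python3 - <<'E'
from h import *
p,d=optics.capture("scene");q,e=optics.capture("top");W=cloud("top",e);np.save("t6.npy",e);cv2.imwrite("pics/t6.png",q)
for a in [("salt",(447,-15),95,125),("white",(538,-18),105,130),("gold",(550,94),115,140),("chilli",(449,98),120,145),("tin",(442,-130),70,90)]:print(a[0],topc("top",W,a[1],48,*a[2:]))
# tin and jar by colour at right heights
F=8;r=16
for nm,(u,v),h in[("chilli",(219,192),134),("tin",(291,198),80)]:
    o=np.array([u-r,v-r]);c=cv2.resize(q[o[1]:o[1]+2*r+1,o[0]:o[0]+2*r+1],None,fx=F,fy=F,interpolation=cv2.INTER_CUBIC);H=cv2.cvtColor(c,cv2.COLOR_BGR2HSV)
    for V in(140,160,175):
        k,l,s,cc=cv2.connectedComponentsWithStats(((H[...,1]<70)&(H[...,2]>V)).astype(np.uint8));i=1+s[1:,4].argmax()
        cs,_=cv2.findContours((l==i).astype(np.uint8),0,1);w=np.array([ray("top",*((x[0]+.5)/F-.5+o),h) for x in cv2.convexHull(max(cs,key=cv2.contourArea))],np.float32)
        print(nm,V,[np.round(x,1) for x in cv2.fitEllipse(w)[:2]])
cv2.imwrite("pics/s6.png",cv2.resize(np.vstack([p[110:230,130:310],q[140:240,130:310]]),None,fx=2.7,fy=2.7,interpolation=2))
E
```

```text
t 25.27 tcp [529.4 319.4 198.3] shift [-0.009  0.004  0.313] turn [-0.003  0.001  0.003] F [-0.   0.2 -1.5] w 92.9 0.0
salt (array([446. , -13.3]), array([446.7, -14.6]), 107.4, [250, 190, 11, 11, 93])
white (array([537.3, -17.8]), array([539.3, -18.1]), 119.3, [249, 158, 15, 16, 179])
gold (array([549.9,  95.9]), array([550.1,  96.3]), 127.1, [213, 155, 14, 14, 143])
chilli (array([449.5,  99.2]), array([449.7,  99.5]), 133.2, [207, 182, 23, 22, 408])
tin (array([ 443.2, -130.5]), array([ 443.5, -130.5]), 77.3, [280, 186, 23, 23, 429])
chilli 140 [array([449.8,  97.9]), array([72.3, 73.7])]
chilli 160 [array([450.5,  98.2]), array([70.7, 73.4])]
chilli 175 [array([451. ,  98.3]), array([69.6, 73. ])]
tin 140 [array([ 442.5, -131.3]), array([78.3, 79.1])]
tin 160 [array([ 443.2, -131.6]), array([76.8, 78.2])]
tin 175 [array([ 443.7, -131.7]), array([75.9, 77.8])]
```

View pics/s6.png

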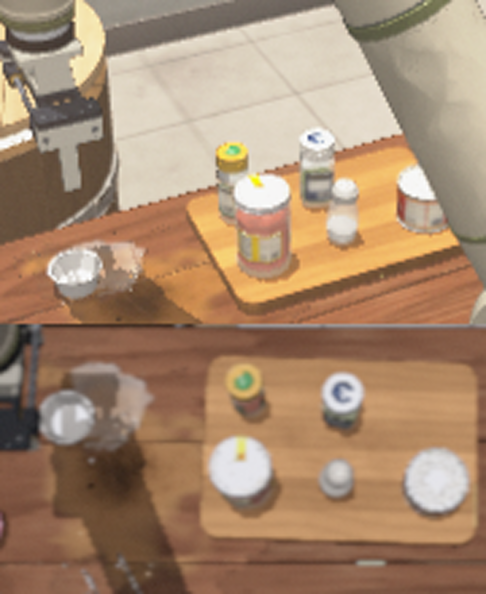

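All three pieces are upright and within about 2 mm of target (top view): shaker (254,197), white (257,169), gold (221,163). The tin and jar are unmoved, and the cup is at (155,174). Now I'm picking the cup.

Emit:
{"method": "servo_tool", "body": {
  "hand": 1,
  "targets": [
    {"tx":-0.01,"ty":0.004,"tz":0.06,"ax":0,"ay":0,"az":0},
    {"tx":-0.015,"ty":0.004,"tz":0.17,"ax":0,"ay":0,"az":0},
    {"tx":-0.015,"ty":0.004,"tz":0.29,"ax":0,"ay":0,"az":0},
    {"tx":-0.015,"ty":0.004,"tz":0.41,"ax":0,"ay":0,"az":0},
    {"tx":-0.015,"ty":0.004,"tz":0.52,"ax":0,"ay":0,"az":0},
    {"tx":-0.015,"ty":0.004,"tz":0.61,"ax":0,"ay":0,"az":0},
    {"tx":-0.015,"ty":0.004,"tz":0.67,"ax":0,"ay":0,"az":0},
    {"tx":-0.015,"ty":0.004,"tz":0.7,"ax":0,"ay":0,"az":0}
  ]
}}

```text
time: 26.03
tcp_pos: [531.4, 309.1, 22.6]
tool_rot: [0.0, 0.72, 0.694, -0.002]
wrist_force: [-0.5, -0.4, -0.0]
grip_width: 93.2
grip_force: 0.0
```

```bash
python3 go.py 530.5 315.5 20
python3 - <<'E'
from h import *
p,d=optics.capture("scene");q,e=optics.capture("top")
print(proj("scene",[530,316,33]),proj("top",[530,316,33]))
cv2.imwrite("pics/s7.png",cv2.resize(np.vstack([p[150:250,120:220],q[130:220,100:200]]),None,fx=3,fy=3,interpolation=2))
E
```

```text
t 26.03 tcp [531.4 309.1  22.6] shift [ 0.025 -0.005  0.01 ] turn [-0.003  0.004 -0.005] F [-0.5 -0.4 -0. ] w 93.2 0.0
(np.float64(158.37459010451127), np.float64(207.77986401741802)) (np.float64(155.3471395722003), np.float64(174.13991239785622))
```

View pics/s7.png

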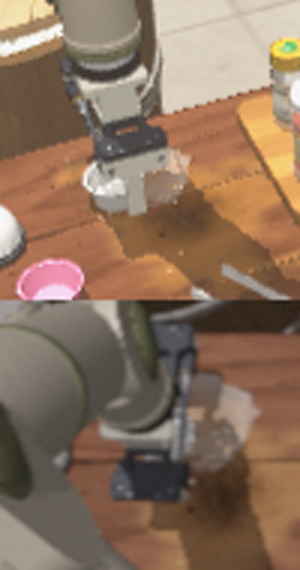

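```bash
python3 go.py 530.5 315.5 20
python3 - <<'E'
from h import *
s=sensors.read_state();t=s["tcp_pos"]
for dx in(46,64):
    for dz in (-11,10,30):print(dx,dz,np.round(proj("scene",[t[0]-dx,t[1]+1.8,t[2]+dz]),1))
p,d=optics.capture("scene");W=cloud("scene",d)
m=(W[...,2]>5)&(W[...,2]<45)&(abs(W[...,0]-510)<70)&(abs(W[...,1]-315)<60)
for r in range(195,225,3):
    c=np.where(m[r])[0]
    if len(c):print(r,c.min(),c.max(),W[r,c.min()].round(),W[r,c.max()].round())
E
```

```text
t 26.13 tcp [531.7 310.   23.8] shift [ 0.022 -0.006  0.015] turn [-0.002  0.003 -0.004] F [ 1.9 -0.2  0.1] w 93.1 0.0
46 -11 [164.3 219.8]
46 10 [163.6 215.1]
46 30 [163.  210.5]
64 -11 [166.  223.1]
64 10 [165.3 218.4]
64 30 [164.7 213.8]
207 149 152 [548. 343.  33.] [548. 333.  29.]
210 149 158 [539. 347.  28.] [549. 314.   8.]
213 149 160 [521. 352.  31.] [534. 312.   5.]
216 151 175 [521. 347.  15.] [497. 271.   5.]
219 154 168 [513. 340.   5.] [466. 304.  29.]
```

The scene view has the finger at (166,212) and the cup centre at about (158,208), which matches the projected TCP. The cup is about 4–5 mm further left, so I shift and close.

Emit:
{"method": "servo_tool", "body": {
  "hand": 1,
  "targets": [
    {"tx":0.009,"ty":-0.002,"tz":0.006,"ax":0,"ay":0,"az":0},
    {"tx":0.016,"ty":-0.004,"tz":0.012,"ax":0,"ay":0,"az":0},
    {"tx":0.016,"ty":-0.004,"tz":0.012,"ax":0,"ay":0,"az":0},
    {"tx":0.016,"ty":-0.004,"tz":0.012,"ax":0,"ay":0,"az":0},
    {"tx":0.016,"ty":-0.004,"tz":0.012,"ax":0,"ay":0,"az":0},
    {"tx":0.016,"ty":-0.004,"tz":0.012,"ax":0,"ay":0,"az":0},
    {"tx":0.016,"ty":-0.004,"tz":0.012,"ax":0,"ay":0,"az":0},
    {"tx":0.016,"ty":-0.004,"tz":0.012,"ax":0,"ay":0,"az":0}
  ]
}}

```text
time: 26.85
tcp_pos: [531.1, 316.3, 22.2]
tool_rot: [0.0, 0.719, 0.695, 0.0]
wrist_force: [0.8, -0.5, 0.1]
grip_width: 93.0
grip_force: 0.0
```

Emit:
{"method": "servo_tool", "body": {
  "hand": -1,
  "targets": [
    {"tx":0,"ty":0,"tz":0,"ax":0,"ay":0,"az":0},
    {"tx":0,"ty":0,"tz":0,"ax":0,"ay":0,"az":0},
    {"tx":0,"ty":0,"tz":0,"ax":0,"ay":0,"az":0},
    {"tx":0,"ty":0,"tz":0,"ax":0,"ay":0,"az":0},
    {"tx":0,"ty":0,"tz":0,"ax":0,"ay":0,"az":0},
    {"tx":0,"ty":0,"tz":0,"ax":0,"ay":0,"az":0},
    {"tx":0,"ty":0,"tz":0,"ax":0,"ay":0,"az":0},
    {"tx":0,"ty":0,"tz":0,"ax":0,"ay":0,"az":0}
  ]
}}

```text
time: 27.52
tcp_pos: [531.0, 316.2, 22.1]
tool_rot: [0.0, 0.719, 0.695, -0.0]
wrist_force: [0.3, -0.0, -0.3]
grip_width: 63.8
grip_force: 30.0
```

Emit:
{"method": "servo_tool", "body": {
  "hand": -1,
  "targets": [
    {"tx":0,"ty":0,"tz":-0.02,"ax":0,"ay":0,"az":0},
    {"tx":0,"ty":0,"tz":-0.08,"ax":0,"ay":0,"az":0},
    {"tx":0,"ty":0,"tz":-0.18,"ax":0,"ay":0,"az":0},
    {"tx":0,"ty":0,"tz":-0.3,"ax":0,"ay":0,"az":0},
    {"tx":0,"ty":0,"tz":-0.42,"ax":0,"ay":0,"az":0},
    {"tx":0,"ty":0,"tz":-0.54,"ax":0,"ay":0,"az":0},
    {"tx":0,"ty":0,"tz":-0.66,"ax":0,"ay":0,"az":0},
    {"tx":0,"ty":0,"tz":-0.7,"ax":0,"ay":0,"az":0}
  ]
}}

```text
time: 28.18
tcp_pos: [532.5, 316.7, 201.7]
tool_rot: [0.0, 0.719, 0.695, 0.003]
wrist_force: [0.7, 0.0, -0.1]
grip_width: 63.7
grip_force: 30.0
```

```bash
python3 go.py 445.5 -132.3 200
python3 - <<'E'
from h import *
p,d=optics.capture("scene")
cv2.imwrite("pics/s8.png",cv2.resize(p[110:230,100:250],None,fx=4,fy=4,interpolation=2))
E
```

```text
t 28.18 tcp [532.5 316.7 201.7] shift [-1.807 -0.285 -0.   ] turn [ 0.006 -0.004 -0.002] F [ 0.7  0.  -0.1] w 63.7 30.0
```

View pics/s8.png

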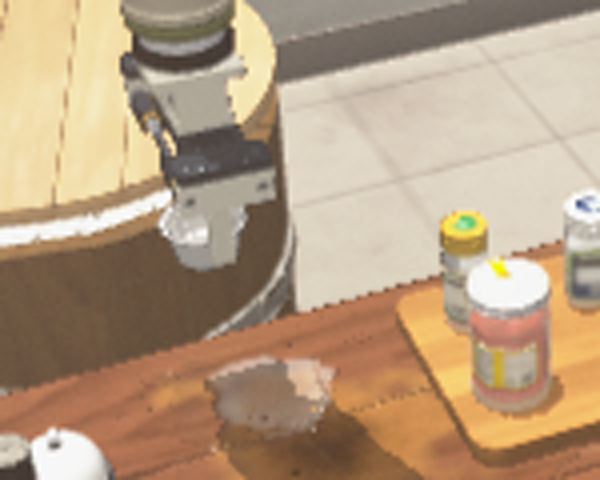

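The cup is held upright at scene (151,168). The other pieces are undisturbed.

Emit:
{"method": "servo_tool", "body": {
  "hand": -1,
  "targets": [
    {"tx":-0.03,"ty":-0.005,"tz":0,"ax":0,"ay":0,"az":0},
    {"tx":-0.1,"ty":-0.015,"tz":0,"ax":0,"ay":0,"az":0},
    {"tx":-0.2,"ty":-0.03,"tz":0,"ax":0,"ay":0,"az":0},
    {"tx":-0.32,"ty":-0.05,"tz":0,"ax":0,"ay":0,"az":0},
    {"tx":-0.44,"ty":-0.07,"tz":0,"ax":0,"ay":0,"az":0},
    {"tx":-0.56,"ty":-0.09,"tz":0,"ax":0,"ay":0,"az":0},
    {"tx":-0.68,"ty":-0.11,"tz":0,"ax":0,"ay":0,"az":0},
    {"tx":-0.8,"ty":-0.13,"tz":0,"ax":0,"ay":0,"az":0}
  ]
}}

```text
time: 28.9
tcp_pos: [489.8, 115.4, 195.4]
tool_rot: [-0.0, 0.719, 0.695, -0.002]
wrist_force: [0.8, -0.9, -0.2]
grip_width: 63.7
grip_force: 30.0
```

Emit:
{"method": "servo_tool", "body": {
  "hand": -1,
  "targets": [
    {"tx":-0.12,"ty":-0.02,"tz":0,"ax":0,"ay":0,"az":0},
    {"tx":-0.25,"ty":-0.04,"tz":0,"ax":0,"ay":0,"az":0},
    {"tx":-0.38,"ty":-0.06,"tz":0,"ax":0,"ay":0,"az":0},
    {"tx":-0.51,"ty":-0.08,"tz":0,"ax":0,"ay":0,"az":0},
    {"tx":-0.64,"ty":-0.1,"tz":0,"ax":0,"ay":0,"az":0},
    {"tx":-0.76,"ty":-0.12,"tz":0,"ax":0,"ay":0,"az":0},
    {"tx":-0.86,"ty":-0.14,"tz":0,"ax":0,"ay":0,"az":0},
    {"tx":-0.93,"ty":-0.15,"tz":0,"ax":0,"ay":0,"az":0}
  ]
}}

```text
time: 29.57
tcp_pos: [443.6, -116.1, 195.7]
tool_rot: [-0.001, 0.72, 0.694, -0.001]
wrist_force: [0.1, 0.7, -0.8]
grip_width: 63.6
grip_force: 30.0
```

Emit:
{"method": "servo_tool", "body": {
  "hand": -1,
  "targets": [
    {"tx":-0.04,"ty":-0.003,"tz":0,"ax":0,"ay":0,"az":0},
    {"tx":-0.07,"ty":-0.005,"tz":0,"ax":0,"ay":0,"az":0},
    {"tx":-0.077,"ty":-0.005,"tz":0.03,"ax":0,"ay":0,"az":0},
    {"tx":-0.077,"ty":-0.005,"tz":0.09,"ax":0,"ay":0,"az":0},
    {"tx":-0.077,"ty":-0.005,"tz":0.16,"ax":0,"ay":0,"az":0},
    {"tx":-0.077,"ty":-0.005,"tz":0.22,"ax":0,"ay":0,"az":0},
    {"tx":-0.077,"ty":-0.005,"tz":0.25,"ax":0,"ay":0,"az":0},
    {"tx":-0.077,"ty":-0.005,"tz":0.25,"ax":0,"ay":0,"az":0}
  ]
}}

```text
time: 30.23
tcp_pos: [443.5, -131.7, 132.8]
tool_rot: [-0.001, 0.719, 0.695, -0.001]
wrist_force: [0.4, -0.0, 0.2]
grip_width: 63.8
grip_force: 30.0
```

```bash
python3 go.py 445.5 -132.3 102
```

```text
t 30.23 tcp [ 443.5 -131.7  132.8] shift [-0.002  0.008  0.123] turn [-0.004 -0.001  0.   ] F [ 0.4 -0.   0.2] w 63.8 30.0
```

Emit:
{"method": "servo_tool", "body": {
  "hand": -1,
  "targets": [
    {"tx":-0.002,"ty":0.004,"tz":0.02,"ax":0,"ay":0,"az":0},
    {"tx":-0.002,"ty":0.006,"tz":0.045,"ax":0,"ay":0,"az":0},
    {"tx":-0.002,"ty":0.006,"tz":0.07,"ax":0,"ay":0,"az":0},
    {"tx":-0.002,"ty":0.006,"tz":0.085,"ax":0,"ay":0,"az":0},
    {"tx":-0.002,"ty":0.006,"tz":0.095,"ax":0,"ay":0,"az":0},
    {"tx":-0.002,"ty":0.006,"tz":0.1,"ax":0,"ay":0,"az":0},
    {"tx":-0.002,"ty":0.006,"tz":0.1,"ax":0,"ay":0,"az":0},
    {"tx":-0.002,"ty":0.006,"tz":0.1,"ax":0,"ay":0,"az":0}
  ]
}}

```text
time: 30.9
tcp_pos: [445.8, -133.4, 109.7]
tool_rot: [0.0, 0.719, 0.695, 0.0]
wrist_force: [-0.2, 0.1, -0.7]
grip_width: 63.7
grip_force: 30.0
```

```bash
python3 go.py 445.5 -132.3 102
python3 - <<'E'
from h import *
p,d=optics.capture("scene");q,e=optics.capture("top")
cv2.imwrite("pics/s9.png",cv2.resize(np.vstack([p[110:220,220:370],q[140:240,190:340]]),None,fx=2.8,fy=2.8,interpolation=2))
E
```

```text
t 30.9 tcp [ 445.8 -133.4  109.7] shift [ 0.004 -0.001  0.031] turn [ 0.     0.    -0.002] F [-0.2  0.1 -0.7] w 63.7 30.0
```

View pics/s9.png

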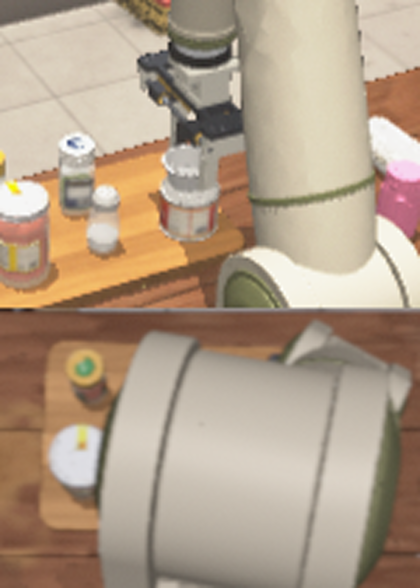

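The scene view shows the cup just above the tin and centred over it, at about (287,170). I lower it slowly and release.

Emit:
{"method": "servo_tool", "body": {
  "hand": -1,
  "targets": [
    {"tx":0.002,"ty":0,"tz":0.005,"ax":0,"ay":0,"az":0},
    {"tx":0.004,"ty":0,"tz":0.01,"ax":0,"ay":0,"az":0},
    {"tx":0.004,"ty":0,"tz":0.015,"ax":0,"ay":0,"az":0},
    {"tx":0.004,"ty":0,"tz":0.02,"ax":0,"ay":0,"az":0},
    {"tx":0.004,"ty":0,"tz":0.024,"ax":0,"ay":0,"az":0},
    {"tx":0.004,"ty":0,"tz":0.028,"ax":0,"ay":0,"az":0},
    {"tx":0.004,"ty":0,"tz":0.028,"ax":0,"ay":0,"az":0},
    {"tx":0.004,"ty":0,"tz":0.028,"ax":0,"ay":0,"az":0}
  ]
}}

```text
time: 31.67
tcp_pos: [445.7, -132.3, 102.6]
tool_rot: [-0.0, 0.719, 0.695, -0.0]
wrist_force: [0.2, -0.1, -0.1]
grip_width: 63.5
grip_force: 30.0
```

Emit:
{"method": "servo_tool", "body": {
  "hand": -1,
  "targets": [
    {"tx":0,"ty":0,"tz":0.001,"ax":0,"ay":0,"az":0},
    {"tx":0,"ty":0,"tz":0.002,"ax":0,"ay":0,"az":0},
    {"tx":0,"ty":0,"tz":0.002,"ax":0,"ay":0,"az":0},
    {"tx":0,"ty":0,"tz":0.002,"ax":0,"ay":0,"az":0},
    {"tx":0,"ty":0,"tz":0.002,"ax":0,"ay":0,"az":0},
    {"tx":0,"ty":0,"tz":0.002,"ax":0,"ay":0,"az":0},
    {"tx":0,"ty":0,"tz":0.002,"ax":0,"ay":0,"az":0},
    {"tx":0,"ty":0,"tz":0.002,"ax":0,"ay":0,"az":0}
  ]
}}

```text
time: 32.33
tcp_pos: [445.8, -132.3, 102.1]
tool_rot: [0.0, 0.719, 0.695, -0.0]
wrist_force: [0.6, 0.4, -0.9]
grip_width: 63.6
grip_force: 30.0
```

Emit:
{"method": "servo_tool", "body": {
  "hand": 0.9,
  "targets": [
    {"tx":0,"ty":0,"tz":0,"ax":0,"ay":0,"az":0},
    {"tx":0,"ty":0,"tz":0,"ax":0,"ay":0,"az":0},
    {"tx":0,"ty":0,"tz":0,"ax":0,"ay":0,"az":0},
    {"tx":0,"ty":0,"tz":0,"ax":0,"ay":0,"az":0},
    {"tx":0,"ty":0,"tz":0,"ax":0,"ay":0,"az":0},
    {"tx":0,"ty":0,"tz":0,"ax":0,"ay":0,"az":0},
    {"tx":0,"ty":0,"tz":0,"ax":0,"ay":0,"az":0},
    {"tx":0,"ty":0,"tz":0,"ax":0,"ay":0,"az":0}
  ]
}}

```text
time: 33.0
tcp_pos: [445.8, -132.3, 102.1]
tool_rot: [0.0, 0.719, 0.695, -0.0]
wrist_force: [-0.3, -0.6, 0.1]
grip_width: 88.5
grip_force: 0.0
```

Emit:
{"method": "servo_tool", "body": {
  "hand": 0.9,
  "targets": [
    {"tx":0,"ty":0,"tz":-0.02,"ax":0,"ay":0,"az":0},
    {"tx":0,"ty":0,"tz":-0.07,"ax":0,"ay":0,"az":0},
    {"tx":0,"ty":0,"tz":-0.15,"ax":0,"ay":0,"az":0},
    {"tx":0,"ty":0,"tz":-0.25,"ax":0,"ay":0,"az":0},
    {"tx":0,"ty":0,"tz":-0.35,"ax":0,"ay":0,"az":0},
    {"tx":0,"ty":0,"tz":-0.43,"ax":0,"ay":0,"az":0},
    {"tx":0,"ty":0,"tz":-0.45,"ax":0,"ay":0,"az":0},
    {"tx":0,"ty":0,"tz":-0.45,"ax":0,"ay":0,"az":0}
  ]
}}

```text
time: 33.67
tcp_pos: [446.5, -132.3, 216.0]
tool_rot: [0.001, 0.719, 0.695, 0.001]
wrist_force: [0.5, 0.5, -1.4]
grip_width: 88.9
grip_force: 0.0
```

Emit:
{"method": "servo_tool", "body": {
  "hand": 0.9,
  "targets": [
    {"tx":-0.06,"ty":0,"tz":0,"ax":0,"ay":0,"az":0},
    {"tx":-0.18,"ty":0,"tz":0,"ax":0,"ay":0,"az":0},
    {"tx":-0.3,"ty":0,"tz":0,"ax":0,"ay":0,"az":0},
    {"tx":-0.42,"ty":0,"tz":0,"ax":0,"ay":0,"az":0},
    {"tx":-0.54,"ty":0,"tz":0,"ax":0,"ay":0,"az":0},
    {"tx":-0.66,"ty":0,"tz":0,"ax":0,"ay":0,"az":0},
    {"tx":-0.77,"ty":0,"tz":0,"ax":0,"ay":0,"az":0},
    {"tx":-0.83,"ty":0,"tz":0,"ax":0,"ay":0,"az":0}
  ]
}}

```text
time: 34.33
tcp_pos: [437.5, -342.7, 213.2]
tool_rot: [-0.0, 0.72, 0.694, -0.001]
wrist_force: [-0.5, -0.8, -0.4]
grip_width: 88.5
grip_force: 0.0
```

Run:
```python
from h import *
p,d=optics.capture("scene");q,e=optics.capture("top");W=cloud("top",e)
for a in [("salt",(447,-15),95,125),("white",(538,-18),105,130),("gold",(550,94),115,140),("chilli",(449,98),120,145),("cup",(443,-131),82,125)]:print(a[0],topc("top",W,a[1],48,*a[2:]))
print("tin expected px",proj("top",[443.2,-131,80]),"cup rim expected",proj("top",[443.2,-131,113]))
cv2.imwrite("pics/s10.png",cv2.resize(np.vstack([p[110:220,200:350],q[140:240,190:340]]),None,fx=2.8,fy=2.8,interpolation=2))
```

```text
salt (array([446.4, -13. ]), array([446.6, -14.6]), 107.6, [250, 190, 11, 11, 92])
white (array([537.3, -18.2]), array([539. , -18.2]), 119.9, [249, 158, 15, 16, 177])
gold (array([549.9,  96.1]), array([550.3,  96.2]), 127.3, [213, 155, 14, 14, 139])
chilli (array([449.4,  99.2]), array([449.5,  99.5]), 133.2, [207, 182, 23, 22, 406])
cup (array([ 449.4, -129. ]), array([ 446. , -130.1]), 92.0, [280, 184, 23, 22, 342])
tin expected px (np.float64(291.2212928833759), np.float64(196.98603600492945)) cup rim expected (np.float64(292.3616645756509), np.float64(195.2833221507343))
```

View pics/s10.png

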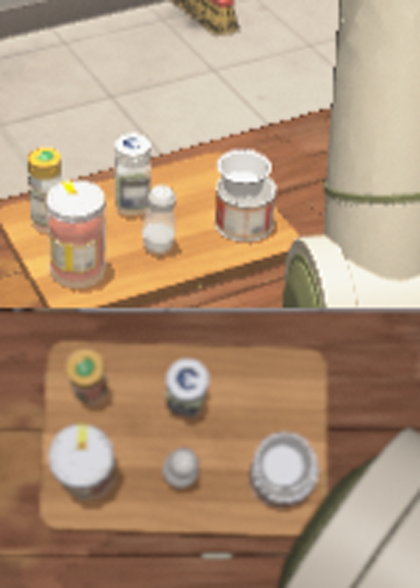

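The top view has the cup centred on the tin, with its rim at (292,196) against an expected (292,195). Everything is upright and in place, and the arm is clear.

```bash
python3 -c "
from plant import order
print(order.job_done())"
```

```text
the job is handed in; nothing more can be done
None
```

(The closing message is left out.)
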